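# Pack and seal the sampler case

## Task

Pack the grey sampler case for transport: stand every sample tin from the table upright on the floor of the open case, lay the pale blue cover plate over them inside the case and press both of its ends down until it sits level and fully home on its ledges. Then swing the lid shut and turn its T-handle a full quarter turn clockwise, to the stop, so that the lid is drawn tight on its seal. Leave the bottle, the tape roll and the glasses case where they are.

Things in the scene. Friction and masses are not known exactly. Their poses are not given: they have to be found in the camera images.
- case: Grey fixed case, 250 mm (x) by 220 mm (y) outside, rim 80 mm above the table, open at the top; origin: centre of its underside. x along the hinge, y towards the hinge side (to the robot's left), z up. The lid is hinged above the +y wall and at the start stands open, leaning away. On the -y side, behind a partition 56 mm above the table, is a narrow latch pocket: nothing goes in there
- case_floor (a point): Centre of the compartment's floor, 6 mm above the table, axes as the case. The compartment measures 230 mm (x) by 170 mm (y). At both x ends, from 95 to 115 mm either side of this point, are ledges 36 mm above the floor, so the free floor is 190 by 170 mm
- case_seat (a point): Where the centre of the cover plate's underside belongs: the middle of the compartment at the height of the ledges, 42 mm above the table (38 mm below the rim); axes as case_floor. The plate has 5 mm of play on each side
- strip_near (a joint): Orange stiff push-down strip, 19 mm (x) by 110 mm (y), let into the ledge at the compartment's -x end (its centre at -105 mm in x from case_seat). Value: how far it is pressed down (m): 0 stands 6 mm proud of the ledge, 0.006 is flush. It takes about 5 N to press and stays where it is pressed
- strip_far (a joint): The same strip at the compartment's +x end (+105 mm)
- lid (a joint): Lid angle (rad): 0 drawn tight, about 0.02 resting on the seal, about 1.7 open (past upright), stop at 1.95. Stiff damped hinge: stays where left above about 1.2, sinks slowly shut by itself below about 1.0 (about 5 s). Lid 250 mm wide, 222 mm from hinge to free edge, 12 mm thick, 0.65 kg; it takes a few newtons at the edge
- lid_hinge (a point): Middle of the lid's hinge line, 82 mm above the table, at the +y side of the case, on the plane of the lid's underside. Its axes turn with the lid: x along the hinge, -y from the hinge to the free edge, z out of the lid's outer face (outer face at z = +12 mm)
- lid_edge (a point): Middle of the lid's free edge, half-way through its thickness; axes as lid_hinge
- t_handle (a point): Centre of the black T-handle's bar on the lid's outer face, 171 mm from the hinge line, half-way along the lid. Bar 90 mm long, 13 mm wide, 18 mm high, its centre 41 mm from the plane of the lid's underside (29 mm above the outer face), on a stem 16 mm in diameter. x runs along the bar, z is the turning axis, out of the lid
- latch (a joint): T-handle angle (rad): near 0 released, bar along the hinge (starts between 0 and 0.2); 1.57 latched, bar across the lid; stop at 1.6. Grows clockwise seen from above with the lid shut. From about 0.9 rad its pawl draws the lid 4 mm tight, with about 0.2 N m. Turned while the lid is up, the pawl cannot pass the keeper: leave it released until the lid is shut. Stays where left
- tin1_mid (a point): Round aluminium sample tin with a blue lid, 44 mm in diameter, 30 mm high, 40 to 90 g, standing; this point is its centre. Two to four tins are present, the others absent
- tin2_mid (a point): Round aluminium sample tin with a blue lid, 44 mm in diameter, 30 mm high, 40 to 90 g, standing; this point is its centre. Two to four tins are present, the others absent
- tin3_mid (a point): Round aluminium sample tin with a blue lid, 44 mm in diameter, 30 mm high, 40 to 90 g, standing; this point is its centre. Two to four tins are present, the others absent
- tin4_mid (a point): Round aluminium sample tin with a blue lid, 44 mm in diameter, 30 mm high, 40 to 90 g, standing; this point is its centre. Two to four tins are present, the others absent
- plate_mid (a point): Pale blue cover plate 220 mm (x) by 160 mm (y), 5 mm thick, about 160 g, lying flat on the table, with a green upright grip rib in its middle: 10 mm (x) by 60 mm (y), standing 25 mm above the plate. This point is the middle of the rib, 17.5 mm above the plate's underside (12.5 mm above its upper face). Either way round fits
- bottle_mid (a point): Amber bottle with a white cap, 42 mm in diameter, 85 mm high, upright, among the tins: a bystander; its centre
- tape: Roll of clear tape lying flat, 68 mm in diameter, 19 mm high: a bystander; centre of its underside
- glasses_case: Black glasses case 150 by 60 by 35 mm lying on the table: a bystander; centre of its underside, x along its length
Things that resemble listed ones, but are neither listed nor needed, are in the scene too. What is shaped like the part that bears tin1_mid but orange or yellow is not meant.

How it is judged:
By the outcome, as a careful person would: the job done as asked, in the order asked, and still so for the second after the job is handed in, with the robot touching nothing.
Of tin1, tin2, tin3, tin4 only 2 to 4 are there at a start; the rules pass over those that are not, and their reading is None.
At some moment in a run one of tin1, tin2, tin3, tin4 may be knocked a few centimetres aside while the robot is not near it.
Once in a run the grip may slacken for a moment while it holds something.
It also fails if it takes over 210 s, if anything falls off the work surface, if the arm or the gripper's body presses on something with over 40 N, if the wrist force passes 120 N, or if a joint passes its speed limit or range.

## Robot

A 6-joint arm with a two-finger parallel gripper is mounted at the origin on the work surface. World frame = base frame: x ahead of the robot, y to its left, z up, the work surface at z = 0. Lengths are in m, angles in rad, forces in N, time in s.
With the tool pointing down it reaches from about 0.425 to 0.95 m from the base axis. Payload 3.5 kg.
Tool frame: the origin (TCP) lies midway between the tips of the shut fingers; the grasp point (between the pads) lies 19 mm behind it; z points along the fingers, y is the line along which they close (so a half turn about z gives the same grasp; the last joint's range is limited). The gripper opens to 85 mm and grips with 20 to 120 N. Pads are 22 mm wide; open, the fingers measure 114 mm over their backs; the gripper's body (76 mm by 85 mm) begins 54 mm behind the grasp point. The pads swing forward as they close: fully open they stand 13 mm farther back than shut.
Start: joints at [-1.317, 0.286, 1.577, -0, 1.279, -0.15], TCP at [0.265, -0.621, 0.231] pointing down, gripper open.
Joint ranges: [-2.77, 2.77], [-0.9, 2.22], [0.21, 2.48], [-1.53, 4.67], [0.24, 2.81], [-2.84, 2.84]. Speed limits (rad/s): [2.79, 2.79, 3.14, 3.14, 3.14, 3.14].

## Interface

Orientations are given as a unit quaternion [x, y, z, w].
In Python, from plant import ctrl gives the robot as it stands.
- The arm moves only by the tool arm_command, never from a script. Its argument "steps" is one flat list of numbers, 5 for each row, row after row: the opening in per cent of the stroke, from 0 (shut) to 100 (fully open), then the shift along the tool's x, y, z each as a share of 25 mm, from -1 to 1, then the turn about the tool's z as a share of 0.1 rad, from -1 to 1. In form: [grip, tx, ty, tz, spin, grip, tx, ty, tz, spin, ...]. A call has 1 to 8 rows; each row shifts and turns the commanded pose from where the row before left it, along the tool's axes as they then stand; what a row does not reach is not made up. A row lasts 1/12 s, in which the tool goes at most 41.7 mm and 7.16 degrees, less where a joint would pass 70% of its speed; a pose out of reach is approached as far as the arm can. A call with a number of a shift or a turn outside -1 to 1 is refused whole. A call with a gripper value outside its range is refused whole. The fingers move at their own pace and stop on an object; "squeeze" is the grip in N (left out, the last holds). Time passes only in rows, so rows that do not move let the fingers close. It gives the time, the measured TCP pose, the force, the opening and the grip force at its end, in the units of the state.
- ctrl.get_state(): the state, without advancing time (a new reading comes with each control period).
- ctrl.read_camera(name): name is "side" or "top" or "wrist"; returns the picture (400x640x3 uint8, red, green, blue); there is no depth.
- ctrl.camera_model(name): a dict with "intrinsics" (3x3 intrinsics, pixels), "rvec" (rotation vector, rad) and "tvec" (3), from world to camera coordinates, as OpenCV has them. Camera axes: x right, y down, z forward; pixel columns grow to the right and rows downward; lengths in m; the calibration is good to about 2 mm. A picture is of the moment at which its call begins: read the wrist's pose just before it. camera_model takes no time and is no camera call; for the wrist camera it gives the pose at the moment of the call.
- ctrl.sign_off(): hands the job in; it is judged then, once.
The state is a dict: "time": time; "qpos": joint angles; "dq": joint speeds; "joint_efforts": joint torques, N m; "eef_pos": TCP position; "tcp_rot": TCP orientation; "contact_force": force on the tool from outside, world axes, zero at the start; "wrist_torque": the same for the moment, N m; "opening": opening from 0.0 (shut) to 1.0 (fully open); "finger_force": force on a finger pad.
Only numpy, scipy, OpenCV 4.12 (cv2) and the standard library are available. Lean on these libraries where they do the work, as an engineer would, in place of code of your own. Each camera call takes 0.05 s, during which the arm holds its last target. There are 200 camera calls.

## Working session

There is one attempt and no reset: what is moved stays moved. The work goes in short steps, Python scripts to look and compute and a tool call to move; the robot and the scene stay as the last step left them, time stands still between calls to the robot, and variables do not carry over. Pictures are saved under pics/ and viewed, at most 14 in all, crops included, and the job is handed in when it is done.

Besides the shell and the picture viewer there is one more tool, called after "Emit:" as name(argument=value, ...) on one line, values as JSON. arm_command: Moves the arm, as the interface text tells. Its arguments: {"type":"object","properties":{"steps":{"type":"array","items":{"type":"number"}},"squeeze":{"type":"number"}},"required":["steps"]}

```bash
ls; mkdir -p pics; cat > h.py <<'E'
import numpy as np, cv2
from plant import ctrl
def cam(n):
    m=ctrl.camera_model(n); K=np.array(m["intrinsics"]);R=cv2.Rodrigues(np.array(m["rvec"],float))[0];t=np.array(m["tvec"],float).ravel()
    return K,R,t
def ray(c,uv):
    K,R,t=c; d=R.T@np.linalg.inv(K)@np.array([uv[0],uv[1],1.]); return -R.T@t,d/np.linalg.norm(d)
def onz(c,uv,z):
    o,d=ray(c,uv); return o+d*(z-o[2])/d[2]
def tri(rays):
    A=np.zeros((3,3));b=np.zeros(3)
    for o,d in rays:
        P=np.eye(3)-np.outer(d,d);A+=P;b+=P@o
    x=np.linalg.solve(A,b); return x,[np.linalg.norm((np.eye(3)-np.outer(d,d))@(x-o)) for o,d in rays]
def proj(c,X):
    K,R,t=c;p=K@(R@np.asarray(X)+t);return p[:2]/p[2]
def snap(n,f):
    c=cam(n);im=ctrl.read_camera(n);cv2.imwrite(f"pics/{f}.png",im[:,:,::-1]);np.save(f"pics/{f}.npy",np.array([*c[0].ravel(),*c[1].ravel(),*c[2]]));return c,im
def load(f):
    a=np.load(f"pics/{f}.npy");return (a[:9].reshape(3,3),a[9:18].reshape(3,3),a[18:]),cv2.imread(f"pics/{f}.png")[:,:,::-1]
E
python3 - <<'E'
from h import *
for n in("top","side"): c,_=snap(n,n+"0"); print(n,ray(c,(320,200)))
snap("wrist","wrist0")
a=cv2.imread("pics/top0.png");b=cv2.imread("pics/side0.png")
s=ctrl.get_state();print(s)
E
```

```text
pics
top (array([ 0.44827775, -0.07833255,  1.1513646 ]), array([ 0.09007034,  0.00195905, -0.99593348]))
side (array([9.91933228e-04, 7.05241308e-01, 1.09384477e+00]), array([ 0.40370384, -0.55696233, -0.72582103]))
{'time': 0.15, 'qpos': array([-1.31698524e+00,  2.86990059e-01,  1.57784402e+00,  4.48257053e-06,
        1.27859268e+00, -1.50001820e-01]), 'dq': array([-0.00219209, -0.00294331, -0.00548435, -0.00153283, -0.00028723,
       -0.00246562]), 'joint_efforts': array([ 6.71296148e-04, -4.06600928e+01, -2.93143809e+01, -1.50106680e-04,
        3.94381117e-03, -1.52774017e-06]), 'eef_pos': array([ 0.26512359, -0.62019862,  0.23024454]), 'tcp_rot': array([ 9.79685761e-01,  2.00536701e-01, -4.54352307e-05, -9.15931197e-04]), 'contact_force': array([-0.67973743, -0.54099383, -0.37244699]), 'wrist_torque': array([ 0.04378839, -0.00171744,  0.01298994]), 'finger_force': 0.0, 'opening': 1.0002980131343566}
```

View pics/top0.png

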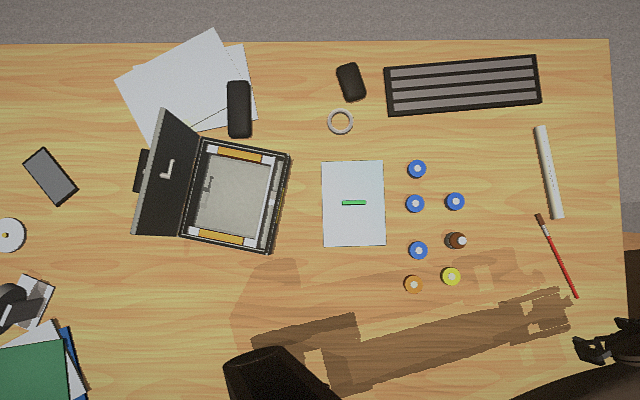

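View pics/side0.png

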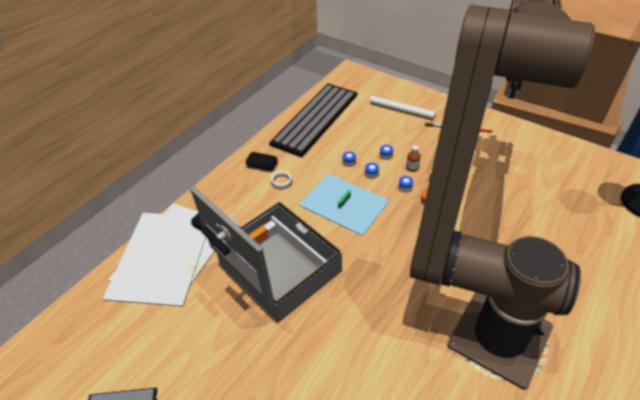

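Top view: open case at (240,195) with its lid to the left; plate at (353,203) with its rib at (353,202). Possible tins are blue at (417,169), (415,203), (455,201) and (418,250), orange at (413,284), and yellow at (451,276). Only the four blue ones fit the description. The bottle is at (456,240), the tape at (340,121), and two black cases at (238,109) and (351,82). I'll measure and make the confirming crop.

```bash
cat > m.py <<'E'
from h import *
def blobs(im,lo,hi,amin=15):
    h=cv2.cvtColor(np.ascontiguousarray(im),cv2.COLOR_RGB2HSV);m=cv2.inRange(h,lo,hi)
    n,l,st,ce=cv2.connectedComponentsWithStats(m);
    return [(ce[i],st[i]) for i in range(1,n) if st[i,4]>amin],l
BLUE=((105,130,60),(125,255,255));GREEN=((50,110,40),(80,255,255));ORG=((10,180,110),(19,255,255))
E
python3 - <<'E'
from m import *
T,ti=load("top0");S,si=load("side0")
for nm,c in(("blue",BLUE),("green",GREEN)):
    bt=blobs(ti,*c)[0];bs=blobs(si,*c)[0]
    for p,st in bt:
        if p[0]<200: continue
        o=[]
        for q,s2 in bs:
            x,e=tri([ray(T,p),ray(S,q)])
            if max(e)<.006: o.append((x.round(4),round(max(e),4),q.round(0)))
        print(nm,p.round(1),st[4],onz(T,p,.03).round(4),o)
for p,st in blobs(ti,*ORG)[0]: print("org",p.round(1),st,onz(T,p,.046).round(4))
g=ti[120:300,300:500];g=cv2.resize(g,None,fx=3,fy=3,interpolation=cv2.INTER_CUBIC)
d=cv2.resize(ti[100:270,120:300],None,fx=3,fy=3,interpolation=cv2.INTER_CUBIC)
cv2.imwrite("pics/c1.png",g[:,:,::-1]);cv2.imwrite("pics/c2.png",d[:,:,::-1])
E
```

```text
blue [416.5 168.1] 189 [ 0.628  -0.3203  0.03  ] [(array([ 0.6278, -0.3224,  0.0235]), np.float64(0.0014), array([349., 157.]))]
blue [454.8 201. ] 188 [ 0.5437 -0.4138  0.03  ] [(array([ 0.5434, -0.4168,  0.0221]), np.float64(0.0011), array([386., 151.]))]
blue [414.7 203.1] 191 [ 0.5394 -0.3133  0.03  ] [(array([ 0.539 , -0.3151,  0.0237]), np.float64(0.0011), array([371., 169.]))]
blue [417.8 250. ] 196 [ 0.4225 -0.3174  0.03  ] [(array([ 0.4215, -0.3191,  0.0246]), np.float64(0.001), array([405., 182.]))]
green [353.4 201.9] 86 [ 0.544  -0.1597  0.03  ] [(array([ 0.5434, -0.161 ,  0.0217]), np.float64(0.0015), array([344., 198.]))]
```

View pics/c1.png

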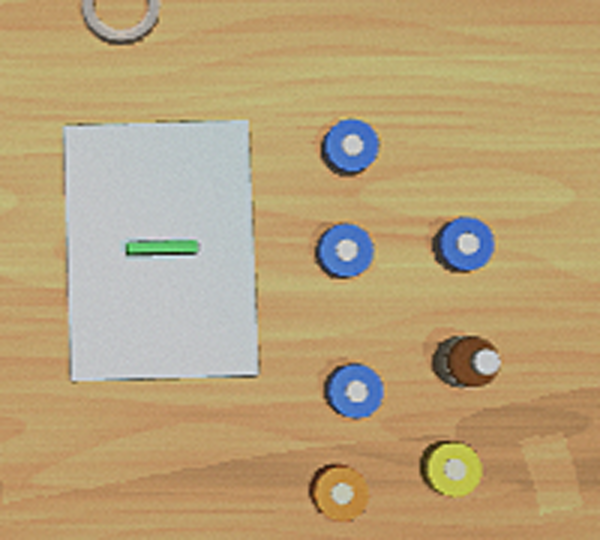

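View pics/c2.png

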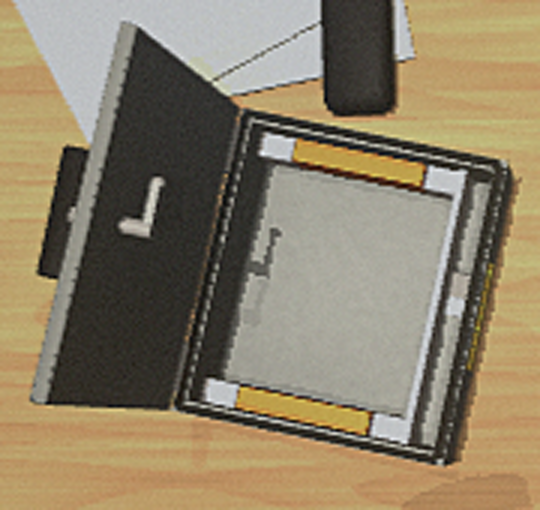

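The crop confirms it: blue-lidded tins at crop (352,146), (346,250), (466,244), (355,391); orange (342,493) and yellow (455,469) are decoys. The second crop shows the case rim corners at (240,110), (512,162), (447,463), (175,408), with orange strips at (358,165) and (303,410). Next: the case pose.

```bash
python3 - <<'E'
from m import *
T,ti=load("top0");S,si=load("side0")
A={k:onz(T,(120+u/3,100+v/3),.08) for k,u,v in(("+x+y",240,110),("+x-y",512,162),("-x-y",447,463),("-x+y",175,408))}
for k in A: print(k,A[k].round(4))
a=list(A.values());print("centre",sum(a)/4, "edges",[np.linalg.norm(a[i]-a[(i+1)%4]).round(4) for i in range(4)])
dx=(a[0]+a[1]-a[2]-a[3])[:2];print("yaw",np.arctan2(dx[1],dx[0]), "yaw from y",np.arctan2(*((a[0]+a[3]-a[1]-a[2])[:2]*[-1,1])))
h=cv2.cvtColor(np.ascontiguousarray(ti),cv2.COLOR_RGB2HSV);print(h[154,240],h[236,221])
m=cv2.inRange(h,(14,130,130),(26,255,255));m[:,:185]=0;m[:,290:]=0;m[:140]=0;m[250:]=0
m=cv2.morphologyEx(m,cv2.MORPH_OPEN,np.ones((3,3)))
n,l,st,ce=cv2.connectedComponentsWithStats(m)
for i in range(1,n):
    if st[i,4]>60:
        pts=np.argwhere(l==i)[:,::-1].astype(np.float32);r=cv2.minAreaRect(pts);print(ce[i],st[i],r,onz(T,r[0],.048))
S_=ctrl.get_state();print(S_['time'])
# plate corners
P=[onz(T,(300+u/3,120+v/3),.005) for u,v in((65,126),(247,121),(258,375),(72,381))]
print(np.array(P).round(4),np.mean(P,0))
E
```

```text
+x+y [0.7027 0.2137 0.08  ]
+x-y [ 0.6577 -0.0064  0.08  ]
-x-y [0.4172 0.0459 0.08  ]
-x+y [0.4628 0.2617 0.08  ]
centre [0.56008959 0.12873135 0.08      ] edges [np.float64(0.2247), np.float64(0.2461), np.float64(0.2206), np.float64(0.2448)]
yaw -0.20612464883367684 yaw from y -0.20502086669981776
[ 22 150 191] [ 22 152 191]
[238.94871795 153.57692308] [218 147  43  14 312] ((239.0961456298828, 153.5192413330078), (43.14554977416992, 7.2562971115112305), 11.309932708740234) [0.66652442 0.12426113 0.048     ]
[220.46363636 236.26363636] [199 229  44  15 330] ((220.53848266601562, 236.30770874023438), (44.32223892211914, 7.452412128448486), 11.309932708740234) [0.46135324 0.16841873 0.048     ]
0.15
[[ 0.6505 -0.0814  0.005 ]
 [ 0.6531 -0.2382  0.005 ]
 [ 0.4355 -0.2424  0.005 ]
 [ 0.4321 -0.085   0.005 ]] [ 0.5427905  -0.16175314  0.005     ]
```

Emit:
arm_command(steps=[75,0,0,0,-1,75,0,0,0,-1,75,0,0,0,-1,75,0,0,0,-1,75,0,0,0,-1,75,0,0,0,-1,75,0,0,0,-1,75,0,0,0,-1])

```text
time: 0.82
eef_pos: [0.2652, -0.6204, 0.2307]
tcp_rot: [0.823, 0.568, 0.0, -0.001]
contact_force: [-0.6, 0.8, 0.6]
opening: 0.749
finger_force: 0.0
```

Emit:
arm_command(steps=[75,0,0,0,-1,75,0,0,0,-0.6])

```text
time: 0.98
eef_pos: [0.2652, -0.6204, 0.2307]
tcp_rot: [0.775, 0.632, 0.0, -0.0]
contact_force: [-0.4, 1.4, 0.3]
opening: 0.749
finger_force: 0.0
```

```bash
cat > g.py <<'E'
from m import *
from scipy.spatial.transform import Rotation as Ro
O=np.array([.5639,.1463,0]);YAW=-.208
def C(p):
    p=np.asarray(p,float);d=p-O;return np.array([d[0]*np.cos(YAW)+d[1]*np.sin(YAW),-d[0]*np.sin(YAW)+d[1]*np.cos(YAW),p[2]])
def W(c):
    return np.array([O[0]+c[0]*np.cos(YAW)-c[1]*np.sin(YAW),O[1]+c[0]*np.sin(YAW)+c[1]*np.cos(YAW),c[2]])
def go(p,psi=None):
    """units of 25 mm along tool x,y,z (at present orientation) to reach world p"""
    s=ctrl.get_state();R=Ro.from_quat(s['tcp_rot']);M=R.as_matrix()
    cur=np.arctan2(M[1,0],M[0,0]);u=M.T@(np.asarray(p)-s['eef_pos'])/.025
    print("t%.2f tcp"%s['time'],s['eef_pos'].round(4),"case",C(s['eef_pos']).round(4),"psi %.3f tilt %.3f"%(cur,np.arccos(-M[2,2])),"q1,6",s['qpos'][[0,5]].round(2),"-> units",u.round(2),"" if psi is None else "spin %.2f"%((cur-psi)/.1))
def tins():
    c=cam("top");im=ctrl.read_camera("top")
    return [onz(c,p,.03) for p,s in blobs(im,*BLUE,40)[0] if p[0]>200]
E
python3 - <<'E'
from g import *
for p in tins(): print(p.round(4),C(p).round(4))
go([.628,-.322,.16],np.pi/2+YAW)
E
```

```text
[ 0.628  -0.3203  0.03  ] [ 0.1591 -0.4433  0.03  ]
[ 0.5437 -0.4138  0.03  ] [ 0.0959 -0.5522  0.03  ]
[ 0.5394 -0.3132  0.03  ] [ 0.0709 -0.4546  0.03  ]
[ 0.4226 -0.3173  0.03  ] [-0.0425 -0.4828  0.03  ]
t1.03 tcp [ 0.2652 -0.6204  0.2307] case [-0.134  -0.8119  0.2307] psi 1.369 tilt 0.001 q1,6 [-1.32 -1.12] -> units [14.6  11.83  2.84] spin 0.06
```

Emit:
arm_command(steps=[75,0.9,0.74,0.1,0,75,0.9,0.74,0.1,0,75,0.9,0.74,0.1,0,75,0.9,0.74,0.1,0,75,0.9,0.74,0.1,0,75,0.9,0.74,0.1,0,75,0.9,0.74,0.1,0,75,0.9,0.74,0.1,0])

```text
time: 1.7
eef_pos: [0.4479, -0.4737, 0.2108]
tcp_rot: [0.777, 0.63, 0.0, -0.0]
contact_force: [-0.2, -0.2, 0.1]
opening: 0.75
finger_force: 0.0
```

Emit:
arm_command(steps=[75,0.9,0.74,0.1,0,75,0.9,0.74,0.1,0,75,0.9,0.74,0.1,0,75,0.9,0.74,0.1,0,75,0.9,0.74,0.1,0,75,0.9,0.74,0.1,0,75,0.9,0.74,0.1,0,75,0,0,0,0])

```text
time: 2.37
eef_pos: [0.6091, -0.3433, 0.1926]
tcp_rot: [0.775, 0.632, 0.001, -0.001]
contact_force: [-1.5, -0.3, 0.1]
opening: 0.747
finger_force: 0.0
```

```bash
python3 - <<'E'
from g import *
go([.628,-.321,.16],np.pi/2+YAW)
c,im=snap("wrist","w1");print(ray(c,(320,200)))
for p,s in blobs(im,*BLUE,40)[0]: print(p.round(0),s[4],onz(c,p,.03).round(4))
print(proj(c,ctrl.get_state()['eef_pos']))
E
```

```text
t2.37 tcp [ 0.6091 -0.3433  0.1926] case [ 0.1454 -0.4697  0.1926] psi 1.367 tilt 0.002 q1,6 [-0.66 -0.46] -> units [1.02 0.56 1.31] spin 0.04
(array([ 0.62319525, -0.27687459,  0.33539544]), array([-0.05455574, -0.2727804 , -0.96052825]))
[334. 158.] 1105 [ 0.6285 -0.323   0.03  ]
[249. 168.] 1111 [ 0.5414 -0.3157  0.03  ]
[145. 195.] 1150 [ 0.4265 -0.3204  0.03  ]
[277. 254.] 925 [ 0.546  -0.4149  0.03  ]
[316.64188668 252.69564834]
```

View pics/w1.png

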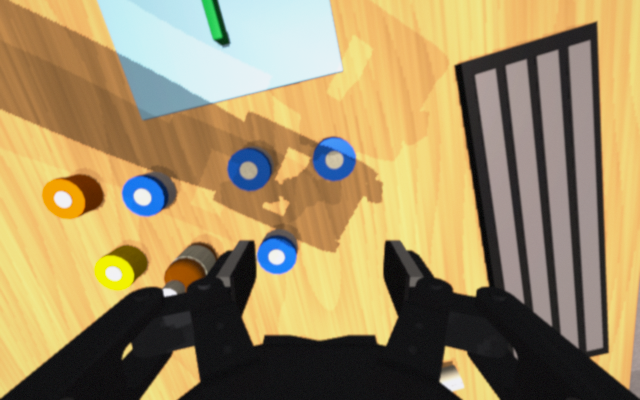

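The wrist view shows tin A at (334,158), the others at (249,168), (145,195) and (277,254), and the decoys at (72,198) and (120,270). This agrees with the top view to about 2.5 mm, so I grasp tin A.

Emit:
arm_command(steps=[75,0.5,0.28,0.6,0,75,0.5,0.28,0.6,0,75,0,0,1,0,75,0,0,1,0,75,0,0,1,0,75,0,0,1,0,75,0,0,1,0,75,0,0,1,0], squeeze=40)

```text
time: 3.08
eef_pos: [0.6238, -0.3249, 0.0104]
tcp_rot: [0.777, 0.63, -0.0, -0.001]
contact_force: [-0.1, -1.1, -0.3]
opening: 0.748
finger_force: 0.0
```

Emit:
arm_command(steps=[75,0,0,0.3,0,30,0,0,0,0,30,0,0,0,0,30,0,0,0,0,30,0,0,0,0,30,0,0,0,0], squeeze=40)

```text
time: 3.58
eef_pos: [0.626, -0.3265, 0.0083]
tcp_rot: [0.776, 0.63, 0.0, 0.002]
contact_force: [-0.5, -0.1, -0.4]
opening: 0.5
finger_force: 41.6
```

```bash
python3 - <<'E'
from g import *
go(W([.038,-.045,.13]))
c,im=snap("wrist","w2")
T,ti=snap("top","t2")
for p,s in blobs(im,*BLUE,40)[0]: print(p.round(0),s[4],onz(c,p,.03).round(4))
E
```

```text
t3.58 tcp [ 0.626  -0.3265  0.0083] case [ 0.1584 -0.4498  0.0083] psi 1.364 tilt 0.003 q1,6 [-0.62 -0.42] -> units [16.19 -4.79 -4.9 ] 
[319. 263.] 6287 [ 0.6268 -0.3232  0.03  ]
[131. 270.] 4784 [ 0.5434 -0.3088  0.03  ]
```

View pics/w2.png

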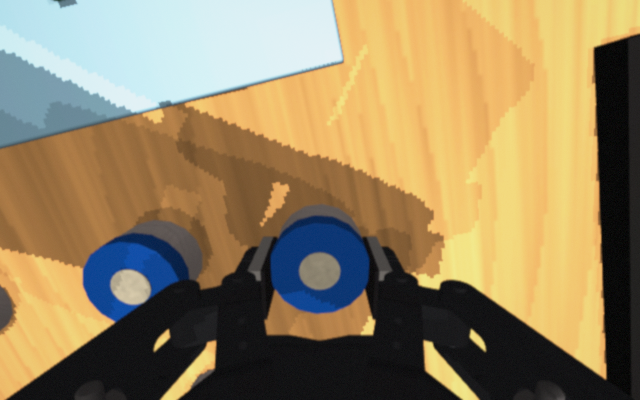

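The tin is held between the pads at (319,263). Lift and carry.

Emit:
arm_command(steps=[30,0,0,-0.6,0,30,0,0,-1,0,30,0,0,-1,0,30,0,0,-1,0,30,0.3,-0.1,-1,0,30,0.7,-0.2,-0.4,0,30,0.9,-0.3,0,0,30,0.9,-0.3,0,0], squeeze=60)

```text
time: 4.35
eef_pos: [0.6183, -0.253, 0.135]
tcp_rot: [0.777, 0.63, 0.001, 0.002]
contact_force: [-0.1, 0.0, -1.7]
opening: 0.493
finger_force: 62.4
```

Emit:
arm_command(steps=[30,1,-0.3,0,0,30,1,-0.3,0,0,30,1,-0.3,0,0,30,1,-0.3,0,0,30,1,-0.3,0,0,30,1,-0.3,0,0,30,1,-0.3,0,0,30,1,-0.3,0,0])

```text
time: 5.02
eef_pos: [0.5998, -0.0434, 0.133]
tcp_rot: [0.776, 0.63, 0.001, 0.001]
contact_force: [0.6, 0.6, -1.0]
opening: 0.493
finger_force: 62.4
```

Emit:
arm_command(steps=[30,1,-0.3,0,0,30,1,-0.3,0,0,30,1,-0.3,0,0,30,1,-0.3,0,0,30,0.7,-0.2,0,0,30,0,0,0,0])

```text
time: 5.52
eef_pos: [0.5893, 0.0808, 0.1329]
tcp_rot: [0.775, 0.632, 0.001, 0.0]
contact_force: [0.1, -0.6, 0.2]
opening: 0.496
finger_force: 62.4
```

```bash
python3 - <<'E'
from g import *
go(W([.038,-.045,.015]))
for p in tins(): print(p.round(4))
c,im=snap("wrist","w3")
E
```

```text
t5.52 tcp [0.5893 0.0808 0.1329] case [ 0.0384 -0.0589  0.1329] psi 1.367 tilt 0.002 q1,6 [-0.03  0.17] -> units [ 0.55 -0.02  4.71] 
[ 0.5438 -0.4139  0.03  ]
[ 0.5395 -0.3132  0.03  ]
[ 0.4227 -0.3175  0.03  ]
```

View pics/w3.png

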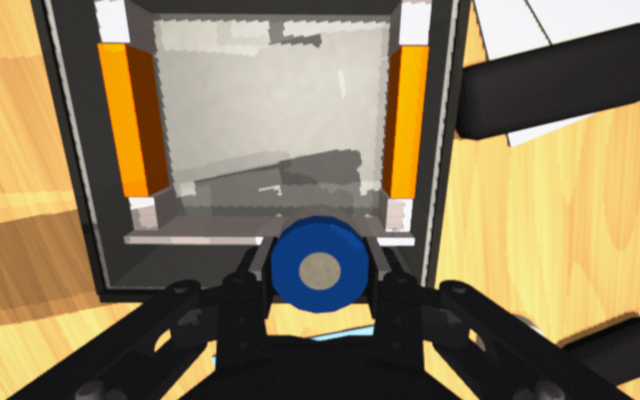

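Tin held at (319,265); the strips' tops are at about (125,120) and (407,120), and the case is square to the gripper. I'll refine the case pose from this view and triangulate it with the top view.

```bash
python3 - <<'E'
from g import *
c,im=load("w3");T,ti=load("top0")
h=cv2.cvtColor(np.ascontiguousarray(im),cv2.COLOR_RGB2HSV)
for u,v in((120,100),(145,120),(405,100)): print(h[v,u])
m=cv2.inRange(h,(12,200,210),(22,255,255));n,l,st,ce=cv2.connectedComponentsWithStats(m)
tp=[(239.1,153.5),(220.5,236.3)]
for i in range(1,n):
    if st[i,4]>1000:
        pts=np.argwhere(l==i)[:,::-1].astype(np.float32);q=cv2.approxPolyDP(cv2.convexHull(pts.astype(np.int32)),6,True)[:,0]
        M=cv2.moments(cv2.convexHull(pts.astype(np.int32)));p=(M['m10']/M['m00'],M['m01']/M['m00'])
        print(p,q.tolist(),onz(c,p,.048).round(4),C(onz(c,p,.048)).round(4),[np.round(tri([ray(c,p),ray(T,t)])[0],4) for t in tp])
E
```

```text
[ 20 255 249]
[ 13 255 101]
[ 23 255 249]
(123.20918367346938, 118.0326181754753) [[147, 195], [124, 192], [98, 44], [125, 48]] [0.4624 0.1713 0.048 ] [-0.1045  0.0035  0.048 ] [array([0.6174, 0.1125, 0.288 ]), array([0.4612, 0.1704, 0.0455])]
(408.57998851945064, 119.81979953194683) [[426, 46], [414, 193], [391, 197], [402, 46]] [0.6671 0.1275 0.048 ] [0.1049 0.0029 0.048 ] [array([0.6694, 0.1264, 0.0374]), array([0.5033, 0.1202, 0.4571])]
```

Emit:
arm_command(steps=[30,0.55,0,1,0,30,0,0,0.9,0,30,0,0,0.8,0,30,0,0,0.7,0,30,0,0,0.5,0,30,0,0,0.4,0,30,0,0,0.3,0,30,0,0,0,0])

```text
time: 6.28
eef_pos: [0.5918, 0.0904, 0.0151]
tcp_rot: [0.777, 0.63, -0.001, -0.001]
contact_force: [-0.5, -0.3, -0.9]
opening: 0.497
finger_force: 62.4
```

Emit:
arm_command(steps=[70,0,0,0,0,70,0,0,0,0,70,0,0,0,0,75,0,0,-1,0,75,0,0,-1,0,75,0,0,-1,0,75,0,0,-1,0,75,0,0,-1,0])

```text
time: 6.95
eef_pos: [0.5928, 0.0911, 0.1437]
tcp_rot: [0.776, 0.63, 0.001, 0.001]
contact_force: [0.5, -1.4, 0.2]
opening: 0.75
finger_force: 0.0
```

```bash
python3 - <<'E'
from g import *
c=cam("top");im=ctrl.read_camera("top")
for p,s in blobs(im,*BLUE,20)[0]: print(p.round(1),s[4],onz(c,p,.036).round(4),C(onz(c,p,.036)).round(4))
go([.5395,-.3152,.14])
c,im=snap("wrist","w4")
for p,s in blobs(im,*BLUE,20)[0]: print(p.round(1),s[4],C(onz(c,p,.036)).round(4))
E
```

```text
[257.3 183.9] 67 [0.5913 0.0803 0.036 ] [ 0.0404 -0.059   0.036 ]
[454.8 201. ] 188 [ 0.5432 -0.4121  0.036 ] [ 0.095  -0.5506  0.036 ]
[414.7 203.1] 192 [ 0.5389 -0.3119  0.036 ] [ 0.0702 -0.4535  0.036 ]
[417.8 250. ] 197 [ 0.4228 -0.3162  0.036 ] [-0.0426 -0.4816  0.036 ]
[ 67.4 341.4] 186 [0.2113 0.5401 0.036 ] [-0.4263  0.3125  0.036 ]
[ 80.8 397.4] 39 [0.0799 0.5024 0.036 ] [-0.5471  0.2484  0.036 ]
t7.00 tcp [0.5963 0.0912 0.1501] case [ 0.0431 -0.0472  0.1501] psi 1.364 tilt 0.012 q1,6 [-0.02  0.19] -> units [-16.38   1.1    0.38] 
[314.4 190.9] 1533 [ 0.0404 -0.0454  0.036 ]
```

Emit:
arm_command(steps=[75,-1,0.07,0,0,75,-1,0.07,0,0,75,-1,0.07,0,0,75,-1,0.07,0,0,75,-1,0.07,0,0,75,-1,0.07,0,0,75,-1,0.07,0,0,75,-1,0.07,0,0])

```text
time: 7.72
eef_pos: [0.5645, -0.1086, 0.1408]
tcp_rot: [0.776, 0.63, -0.0, -0.0]
contact_force: [0.4, -0.0, 0.0]
opening: 0.749
finger_force: 0.0
```

Emit:
arm_command(steps=[75,-1,0.07,0,0,75,-1,0.07,0,0,75,-1,0.07,0,0,75,-1,0.07,0,0,75,-1,0.07,0,0,75,-0.8,0.07,0,0,75,-0.5,0,0,0,75,0,0,0,0])

```text
time: 8.38
eef_pos: [0.5424, -0.2659, 0.141]
tcp_rot: [0.777, 0.629, -0.0, 0.0]
contact_force: [0.5, 0.1, 0.7]
opening: 0.749
finger_force: 0.0
```

```bash
cat > n.py <<'E'
from g import *
import sys
def near(z=.03):
    """blue tins by wrist and top camera; move to the one nearest the TCP"""
    s=ctrl.get_state()['eef_pos'];c=cam("wrist");im=ctrl.read_camera("wrist")
    w=[onz(c,p,z) for p,st in blobs(im,*BLUE,300)[0]];t=tins()
    w=min(w,key=lambda p:np.hypot(*(p-s)[:2]),default=None);print("wrist",w,"top",[p.round(4) for p in t])
    k=min(t,key=lambda p:np.hypot(*(p-s)[:2]));print("top near",k)
    a=k+[0,-.002,0] if w is None else (k+w)/2
    go([a[0],a[1],.008])
if __name__=="__main__": near()
E
python3 n.py
```

```text
wrist [ 0.54058138 -0.31307745  0.03      ] top [array([0.5935, 0.0945, 0.03  ])]
top near [0.59350404 0.09449184 0.03      ]
t8.48 tcp [ 0.5427 -0.2635  0.1408] case [ 0.0639 -0.4053  0.1408] psi 1.363 tilt 0.001 q1,6 [-0.62 -0.41] -> units [ 6.23 -0.32  5.32]
```

Emit:
arm_command(steps=[75,-1,0.16,0.3,0,75,-1,0.16,0.5,0,75,0,0,0.9,0,75,0,0,0.9,0,75,0,0,0.9,0,75,0,0,0.9,0,75,0,0,0.6,0,75,0,0,0.3,0])

```text
time: 9.15
eef_pos: [0.5395, -0.312, 0.006]
tcp_rot: [0.776, 0.631, -0.0, -0.002]
contact_force: [-0.6, -0.6, -0.8]
opening: 0.75
finger_force: 0.0
```

Emit:
arm_command(steps=[30,0,0,0,0,30,0,0,0,0,30,0,0,0,0,30,0,0,0,0,30,0,0,0,0])

```text
time: 9.57
eef_pos: [0.5413, -0.3151, 0.0102]
tcp_rot: [0.776, 0.63, 0.0, 0.001]
contact_force: [-0.3, -0.4, 0.1]
opening: 0.493
finger_force: 60.7
```

Emit:
arm_command(steps=[30,0,0,-0.6,0,30,0,0,-1,0,30,0,0,-1,0,30,0,0,-1,0,30,0,0,-1,0,30,0,0,-0.6,0,30,0,0,0,0])

```text
time: 10.15
eef_pos: [0.543, -0.3166, 0.1457]
tcp_rot: [0.776, 0.63, 0.001, 0.005]
contact_force: [0.4, -1.0, -0.3]
opening: 0.494
finger_force: 60.9
```

```bash
python3 - <<'E'
from g import *
go(W([-.036,-.045,.13]),np.pi/2+YAW);s=ctrl.get_state()['eef_pos']
c=cam("wrist");im=ctrl.read_camera("wrist")
for p,st in blobs(im,*BLUE,300)[0]: print(p,st[4],onz(c,p,.03),onz(c,p,s[2]+.022))
E
```

```text
t10.15 tcp [ 0.543  -0.3166  0.1457] case [ 0.0752 -0.4572  0.1457] psi 1.364 tilt 0.011 q1,6 [-0.69 -0.48] -> units [16.49 -4.44  0.5 ] spin 0.01
[192.9127789  219.95943205] 1479 [ 0.42602815 -0.3190171   0.03      ] [ 0.49549844 -0.28157385  0.16767982]
[319.30471204 267.70994764] 5730 [ 0.52871453 -0.39103883  0.03      ] [ 0.54337814 -0.31515552  0.16767982]
```

Emit:
arm_command(steps=[30,0.5,-0.1,0,0,30,1,-0.27,0,0,30,1,-0.27,0,0,30,1,-0.27,0,0,30,1,-0.27,0,0,30,1,-0.27,0,0,30,1,-0.27,0,0,30,1,-0.27,0,0])

```text
time: 10.87
eef_pos: [0.5285, -0.1181, 0.1365]
tcp_rot: [0.776, 0.63, -0.001, -0.002]
contact_force: [0.7, 0.7, -0.2]
opening: 0.496
finger_force: 60.9
```

Emit:
arm_command(steps=[30,1,-0.27,0,0,30,1,-0.27,0,0,30,1,-0.27,0,0,30,1,-0.27,0,0,30,1,-0.27,0,0,30,1,-0.27,0,0,30,1,-0.27,0,0,30,1,-0.27,0,0])

```text
time: 11.53
eef_pos: [0.5163, 0.088, 0.1366]
tcp_rot: [0.776, 0.63, -0.002, -0.002]
contact_force: [0.6, -0.3, -0.3]
opening: 0.49
finger_force: 60.9
```

Emit:
arm_command(steps=[30,1,-0.3,0,0,30,0,0,0,0,30,0,0,0,0])

```text
time: 11.78
eef_pos: [0.5144, 0.1136, 0.1368]
tcp_rot: [0.775, 0.631, -0.002, -0.001]
contact_force: [-0.3, -0.2, -0.6]
opening: 0.491
finger_force: 60.9
```

```bash
python3 - <<'E'
from g import *
go(W([-.036,-.045,.017]),np.pi/2+YAW);s=ctrl.get_state()['eef_pos']
c=cam("wrist");im=ctrl.read_camera("wrist")
for p,st in blobs(im,*BLUE,300)[0]: print(p,st[4],C(onz(c,p,s[2]+.022)))
E
```

```text
t11.78 tcp [0.5144 0.1136 0.1368] case [-0.0417 -0.0422  0.1368] psi 1.367 tilt 0.004 q1,6 [0.02 0.23] -> units [-0.11  0.25  4.79] spin 0.04
[414.03285303 200.4351585 ] 1735 [-0.00175213 -0.00930031  0.15883728]
[319.32477622 268.92551934] 5921 [-0.04134892 -0.04154436  0.15883728]
```

Emit:
arm_command(steps=[30,-0.1,0.1,1,0,30,0,0,1,0,30,0,0,1,0,30,0,0,0.7,0,30,0,0,0.5,0,30,0,0,0.4,0,30,0,0,0.2,0,30,0,0,0,0])

```text
time: 12.5
eef_pos: [0.5178, 0.1087, 0.0179]
tcp_rot: [0.777, 0.63, -0.001, -0.001]
contact_force: [-0.7, -0.2, -0.5]
opening: 0.493
finger_force: 60.9
```

Emit:
arm_command(steps=[68,0,0,0,0,68,0,0,0,0,68,0,0,0,0,70,0,0,-1,0,75,0,0,-1,0,75,0,0,-1,0,75,0,0,-1,0,75,0,0,-1,0])

```text
time: 13.17
eef_pos: [0.5187, 0.1092, 0.1461]
tcp_rot: [0.776, 0.63, 0.001, 0.001]
contact_force: [0.6, -0.1, 0.4]
opening: 0.748
finger_force: 0.0
```

```bash
python3 - <<'E'
from g import *
go([.4246,-.320,.14],np.pi/2+YAW)
c=cam("wrist");im=ctrl.read_camera("wrist")
for p,st in blobs(im,*BLUE,300)[0]: print(p,st[4],C(onz(c,p,.036)))
print(tins())
E
```

```text
t13.17 tcp [0.5187 0.1092 0.1461] case [-0.0366 -0.0456  0.1461] psi 1.364 tilt 0.002 q1,6 [0.02 0.22] -> units [-17.57  -0.16   0.24] spin 0.01
[405.14674923 194.13931889] 1615 [ 0.03886432 -0.04591492  0.036     ]
[319.25345044 196.55583438] 1594 [-0.03626615 -0.04810386  0.036     ]
[array([0.59385578, 0.09429129, 0.03      ]), array([ 0.54377996, -0.41392846,  0.03      ]), array([0.5181181 , 0.09944123, 0.03      ]), array([ 0.42248638, -0.31732573,  0.03      ])]
```

Two tins are in. Now the third, D at (0.4246,-0.320).

Emit:
arm_command(steps=[75,-1,0,0,0,75,-1,0,0,0,75,-1,0,0,0,75,-1,0,0,0,75,-1,0,0,0,75,-1,0,0,0,75,-1,0,0,0,75,-1,0,0,0])

```text
time: 13.93
eef_pos: [0.4766, -0.0876, 0.1435]
tcp_rot: [0.776, 0.63, 0.0, -0.0]
contact_force: [0.7, -0.2, -1.3]
opening: 0.752
finger_force: 0.0
```

Emit:
arm_command(steps=[75,-1,0,0,0,75,-1,0,0,0,75,-1,0,0,0,75,-1,0,0,0,75,-1,0,0,0,75,-1,0,0,0,75,-1,0,0,0,75,-0.5,-0.1,0,0])

```text
time: 14.6
eef_pos: [0.4358, -0.2719, 0.1438]
tcp_rot: [0.777, 0.63, -0.0, 0.001]
contact_force: [0.5, 0.1, -0.5]
opening: 0.756
finger_force: 0.0
```

```bash
cat > v.py <<'E'
from g import *
go([0,0,0]);s=ctrl.get_state()['eef_pos']
c=cam("wrist");im=ctrl.read_camera("wrist")
for p,st in blobs(im,*BLUE,300)[0]:
    w=onz(c,p,.03)+[0,-.001,0];print(p.round(0),w.round(4)); go([w[0],w[1],.009])
E
python3 v.py
```

```text
t14.60 tcp [ 0.4358 -0.2719  0.1438] case [-0.0389 -0.4356  0.1438] psi 1.362 tilt 0.001 q1,6 [-0.76 -0.55] -> units [  7.03 -19.31   5.74] 
[316. 243.] [ 0.4232 -0.3201  0.03  ]
t14.65 tcp [ 0.4353 -0.2726  0.1438] case [-0.0394 -0.4364  0.1438] psi 1.361 tilt 0.002 q1,6 [-0.76 -0.55] -> units [-1.95 -0.08  5.39]
```

Emit:
arm_command(steps=[75,-1,0,0.3,0,75,-0.95,-0.03,0.5,0,75,0,0,0.9,0,75,0,0,0.9,0,75,0,0,0.9,0,75,0,0,0.9,0,75,0,0,0.6,0,75,0,0,0.4,0])

```text
time: 15.32
eef_pos: [0.4246, -0.315, 0.0065]
tcp_rot: [0.776, 0.63, 0.0, -0.002]
contact_force: [-0.2, -0.5, 0.4]
opening: 0.747
finger_force: 0.0
```

Emit:
arm_command(steps=[30,0,0,0,0,30,0,0,0,0,30,0,0,0,0,30,0,0,0,0,30,0,0,0,0])

```text
time: 15.73
eef_pos: [0.4262, -0.3177, 0.01]
tcp_rot: [0.776, 0.63, 0.0, 0.001]
contact_force: [0.8, -0.6, 0.2]
opening: 0.496
finger_force: 60.7
```

Emit:
arm_command(steps=[30,0,0,-0.6,0,30,0,0,-1,0,30,0,0,-1,0,30,0,0,-1,0,30,0,0,-1,0,30,0,0,-0.6,0,30,0,0,0,0])

```text
time: 16.32
eef_pos: [0.4277, -0.3194, 0.1441]
tcp_rot: [0.776, 0.63, 0.0, 0.005]
contact_force: [1.2, -0.4, -1.0]
opening: 0.495
finger_force: 60.9
```

```bash
python3 - <<'E'
from g import *
go(W([-.036,.017,.14]),np.pi/2+YAW);s=ctrl.get_state()['eef_pos']
c=cam("wrist");im=ctrl.read_camera("wrist")
for p,st in blobs(im,*BLUE,300)[0]: print(p,st[4],onz(c,p,.03),onz(c,p,s[2]+.022))
E
```

```text
t16.32 tcp [ 0.4277 -0.3194  0.1441] case [-0.0371 -0.4838  0.1441] psi 1.364 tilt 0.010 q1,6 [-0.83 -0.62] -> units [20.03  0.06  0.05] spin 0.01
[319.52352736 273.47333566] 5738 [ 0.41221716 -0.39918585  0.03      ] [ 0.42751257 -0.32085779  0.16607244]
[456.05108941 260.22088655] 1331 [ 0.54228285 -0.41273758  0.03      ] [ 0.48851936 -0.32721418  0.16607244]
```

Emit:
arm_command(steps=[30,0.5,0,0,0,30,1,0,0,0,30,1,0,0,0,30,1,0,0,0,30,1,0,0,0,30,1,0,0,0,30,1,0,0,0,30,1,0,0,0])

```text
time: 17.03
eef_pos: [0.4627, -0.1309, 0.1365]
tcp_rot: [0.776, 0.63, -0.001, -0.002]
contact_force: [0.3, 0.1, -0.4]
opening: 0.493
finger_force: 60.9
```

Emit:
arm_command(steps=[30,1,0,0,0,30,1,0,0,0,30,1,0,0,0,30,1,0,0,0,30,1,0,0,0,30,1,0,0,0,30,1,0,0,0,30,1,0,0,0])

```text
time: 17.7
eef_pos: [0.5033, 0.0642, 0.1364]
tcp_rot: [0.776, 0.63, -0.002, -0.002]
contact_force: [-0.5, -0.0, -1.1]
opening: 0.493
finger_force: 60.9
```

Emit:
arm_command(steps=[30,1,0,0,0,30,1,0,0,0,30,1,0,0,0,30,1,0,0,0,30,0.5,0,0,0,30,0,0,0,0,30,0,0,0,0])

```text
time: 18.28
eef_pos: [0.5271, 0.1724, 0.1373]
tcp_rot: [0.776, 0.631, -0.001, -0.001]
contact_force: [-0.4, -0.8, -0.1]
opening: 0.493
finger_force: 60.9
```

```bash
python3 - <<'E'
from g import *
go(W([-.036,.017,.017]),np.pi/2+YAW);s=ctrl.get_state()['eef_pos']
c,im=snap("wrist","w5")
for p,st in blobs(im,*BLUE,300)[0]: print(p,st[4],C(onz(c,p,s[2]+.022)))
E
```

```text
t18.28 tcp [0.5271 0.1724 0.1373] case [-0.0414  0.0179  0.1373] psi 1.365 tilt 0.003 q1,6 [0.13 0.34] -> units [-0.03  0.23  4.81] spin 0.03
[319.44207792 273.64484848] 5775 [-0.04106691  0.01629393  0.15932182]
[414.23872679 257.63129973] 754 [0.00096178 0.02440084 0.15932182]
```

View pics/w5.png

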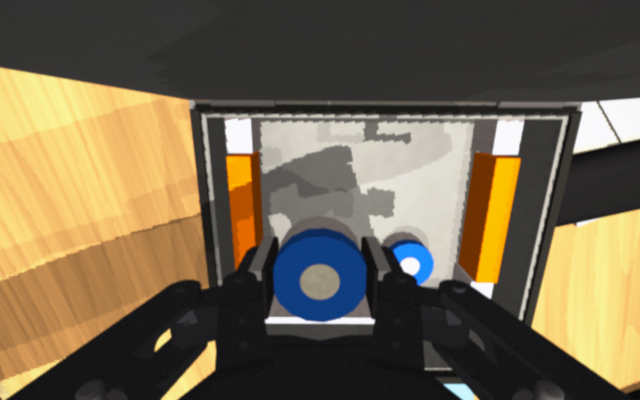

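Tin held at (320,275), tin A visible below at (410,263), lid dark across the top. To keep the camera clear of the lid, I'll set down at cy = 0.008.

Emit:
arm_command(steps=[30,-0.4,0.15,1,0,30,0,0,1,0,30,0,0,1,0,30,0,0,0.7,0,30,0,0,0.5,0,30,0,0,0.4,0,30,0,0,0.2,0,30,0,0,0,0])

```text
time: 19.0
eef_pos: [0.5295, 0.1611, 0.0181]
tcp_rot: [0.777, 0.63, -0.001, -0.0]
contact_force: [-0.7, 0.1, -0.3]
opening: 0.494
finger_force: 60.9
```

Emit:
arm_command(steps=[68,0,0,0,0,68,0,0,0,0,68,0,0,0,0,70,0,0,-1,0,75,0,0,-1,0,75,0,0,-1,0,75,0,0,-1,0,75,0,0,-1,0])

```text
time: 19.67
eef_pos: [0.5302, 0.1618, 0.1461]
tcp_rot: [0.776, 0.63, 0.001, 0.0]
contact_force: [0.3, -0.7, -0.1]
opening: 0.747
finger_force: 0.0
```

```bash
python3 - <<'E'
from g import *
go([.5435,-.416,.14],np.pi/2+YAW)
c=cam("wrist");im=ctrl.read_camera("wrist")
for p,st in blobs(im,*BLUE,300)[0]: print(p,st[4],C(onz(c,p,.036)))
for p in tins(): print(p,C(p+[0,0,.006]))
E
```

```text
t19.67 tcp [0.5302 0.1618 0.1461] case [-0.0362  0.0082  0.1461] psi 1.364 tilt 0.002 q1,6 [0.11 0.32] -> units [-22.51   5.27   0.24] spin 0.01
[319.59619048 199.67301587] 1575 [-0.03553592  0.00286666  0.036     ]
[400.22486772 242.32142857] 756 [ 0.03838168 -0.03783334  0.036     ]
[318.67410072 251.91510791] 1390 [-0.03635313 -0.04743871  0.036     ]
[0.59368662 0.09447871 0.03      ] [ 0.03984587 -0.04455329  0.036     ]
[ 0.54379562 -0.41393883  0.03      ] [ 0.09602019 -0.552315    0.036     ]
[0.52998855 0.15776289 0.03      ] [-0.03554765  0.00421299  0.036     ]
[0.51868083 0.10788156 0.03      ] [-0.03631097 -0.04692828  0.036     ]
```

Emit:
arm_command(steps=[75,-1,0.25,0,0,75,-1,0.25,0,0,75,-1,0.25,0,0,75,-1,0.25,0,0,75,-1,0.25,0,0,75,-1,0.25,0,0,75,-1,0.25,0,0,75,-1,0.25,0,0])

```text
time: 20.43
eef_pos: [0.5374, -0.0455, 0.1435]
tcp_rot: [0.776, 0.63, -0.0, -0.0]
contact_force: [0.5, 0.1, -0.6]
opening: 0.755
finger_force: 0.0
```

Emit:
arm_command(steps=[75,-1,0.25,0,0,75,-1,0.25,0,0,75,-1,0.25,0,0,75,-1,0.25,0,0,75,-1,0.25,0,0,75,-1,0.25,0,0,75,-1,0.25,0,0,75,-1,0.25,0,0])

```text
time: 21.1
eef_pos: [0.5453, -0.2514, 0.1433]
tcp_rot: [0.776, 0.63, -0.0, -0.0]
contact_force: [0.4, 0.1, -0.5]
opening: 0.75
finger_force: 0.0
```

Emit:
arm_command(steps=[75,-1,0.25,0,0,75,-1,0.25,0,0,75,-1,0.25,0,0,75,-1,0.25,0,0,75,0,0,0,0])

```text
time: 21.52
eef_pos: [0.5491, -0.3578, 0.1436]
tcp_rot: [0.777, 0.629, -0.001, 0.001]
contact_force: [0.2, 0.6, -0.7]
opening: 0.749
finger_force: 0.0
```

```bash
python3 v.py
```

```text
t21.52 tcp [ 0.5491 -0.3578  0.1436] case [ 0.0896 -0.4962  0.1436] psi 1.360 tilt 0.003 q1,6 [-0.73 -0.52] -> units [  9.42 -24.47   5.69] 
[328. 250.] [ 0.5453 -0.4148  0.03  ]
t21.57 tcp [ 0.5491 -0.3554  0.1433] case [ 0.0891 -0.494   0.1433] psi 1.361 tilt 0.000 q1,6 [-0.73 -0.52] -> units [-2.35  0.35  5.37]
```

Emit:
arm_command(steps=[75,-1,0.15,0.3,0,75,-1,0.15,0.5,0,75,-0.35,0,0.9,0,75,0,0,0.9,0,75,0,0,0.9,0,75,0,0,0.9,0,75,0,0,0.6,0,75,0,0,0.4,0])

```text
time: 22.23
eef_pos: [0.5438, -0.4103, 0.0061]
tcp_rot: [0.776, 0.631, -0.0, -0.002]
contact_force: [-0.8, 0.0, 0.1]
opening: 0.746
finger_force: 0.0
```

Emit:
arm_command(steps=[30,0,0,0,0,30,0,0,0,0,30,0,0,0,0,30,0,0,0,0,30,0,0,0,0])

```text
time: 22.65
eef_pos: [0.5455, -0.4131, 0.0104]
tcp_rot: [0.776, 0.63, 0.0, 0.001]
contact_force: [0.8, -1.0, -0.6]
opening: 0.491
finger_force: 60.7
```

Emit:
arm_command(steps=[30,0,0,-0.6,0,30,0,0,-1,0,30,0,0,-1,0,30,0,0,-1,0,30,0,0,-1,0,30,0,0,-0.6,0,30,0,0,0,0])

```text
time: 23.23
eef_pos: [0.547, -0.4146, 0.1456]
tcp_rot: [0.776, 0.63, 0.001, 0.005]
contact_force: [0.1, -0.5, 0.5]
opening: 0.491
finger_force: 60.8
```

```bash
python3 - <<'E'
from g import *
go(W([.0385,.010,.14]),np.pi/2+YAW);s=ctrl.get_state()['eef_pos']
c=cam("wrist");im=ctrl.read_camera("wrist")
for p,st in blobs(im,*BLUE,300)[0]: print(p,st[4],onz(c,p,s[2]+.022))
E
```

```text
t23.23 tcp [ 0.547  -0.4146  0.1456] case [ 0.0993 -0.5523  0.1456] psi 1.364 tilt 0.011 q1,6 [-0.8  -0.59] -> units [22.5  -2.41  0.07] spin 0.01
[319.40490368 274.35971979] 5710 [ 0.54665633 -0.41652511  0.16760841]
```

Emit:
arm_command(steps=[30,0.5,-0.1,0,0,30,1,-0.1,0,0,30,1,-0.1,0,0,30,1,-0.1,0,0,30,1,-0.1,0,0,30,1,-0.1,0,0,30,1,-0.1,0,0,30,1,-0.1,0,0])

```text
time: 23.95
eef_pos: [0.5619, -0.2218, 0.1357]
tcp_rot: [0.776, 0.63, -0.001, -0.003]
contact_force: [0.4, -0.4, -0.6]
opening: 0.493
finger_force: 60.8
```

Emit:
arm_command(steps=[30,1,-0.1,0,0,30,1,-0.1,0,0,30,1,-0.1,0,0,30,1,-0.1,0,0,30,1,-0.1,0,0,30,1,-0.1,0,0,30,1,-0.1,0,0,30,1,-0.1,0,0])

```text
time: 24.62
eef_pos: [0.583, -0.0226, 0.1359]
tcp_rot: [0.776, 0.63, -0.002, -0.002]
contact_force: [0.3, 0.8, -0.5]
opening: 0.492
finger_force: 60.8
```

Emit:
arm_command(steps=[30,1,-0.1,0,0,30,1,-0.1,0,0,30,1,-0.1,0,0,30,1,-0.1,0,0,30,1,-0.1,0,0,30,1,-0.1,0,0,30,0.8,0,0,0,30,0,0,0,0])

```text
time: 25.28
eef_pos: [0.6033, 0.1483, 0.1359]
tcp_rot: [0.775, 0.632, -0.002, -0.002]
contact_force: [-0.2, -0.3, -0.7]
opening: 0.492
finger_force: 60.8
```

```bash
python3 - <<'E'
from g import *
go(W([.0385,.010,.017]),np.pi/2+YAW);s=ctrl.get_state()['eef_pos']
c,im=snap("wrist","w6")
for p,st in blobs(im,*BLUE,300)[0]: print(p,st[4],C(onz(c,p,s[2]+.022)))
E
```

```text
t25.28 tcp [0.6033 0.1483 0.1359] case [0.0381 0.0101 0.1359] psi 1.367 tilt 0.005 q1,6 [0.08 0.28] -> units [-0.    0.04  4.76] spin 0.05
[215.75816417 221.34774934] 3399 [-0.00605749  0.03324001  0.15791569]
[319.41224138 275.06      ] 5800 [0.03852367 0.00768144 0.15791569]
```

Emit:
arm_command(steps=[30,0,0.05,1,0,30,0,0,1,0,30,0,0,1,0,30,0,0,0.7,0,30,0,0,0.5,0,30,0,0,0.4,0,30,0,0,0.2,0,30,0,0,0,0])

```text
time: 26.0
eef_pos: [0.6059, 0.1438, 0.0176]
tcp_rot: [0.776, 0.63, -0.001, -0.001]
contact_force: [0.3, -0.2, -0.4]
opening: 0.492
finger_force: 60.9
```

Emit:
arm_command(steps=[68,0,0,0,0,68,0,0,0,0,68,0,0,0,0,70,0,0,-1,0,75,0,0,-1,0,75,0,0,-1,0,75,0,0,-1,0,75,0,0,-1,0])

```text
time: 26.67
eef_pos: [0.6071, 0.1443, 0.1463]
tcp_rot: [0.776, 0.63, 0.001, 0.001]
contact_force: [0.4, -0.2, -0.3]
opening: 0.75
finger_force: 0.0
```

```bash
python3 - <<'E'
from g import *
go([.5435,-.1615,.14],np.pi/2+.018)
c,im=snap("top","t3")
for p,st in blobs(im,*BLUE,20)[0]: print(p,st[4],C(onz(c,p,.036)))
for p,st in blobs(im,*GREEN,20)[0]: print("g",p,st[4],onz(c,p,.03))
cv2.imwrite("pics/c3.png",cv2.resize(im[100:270,120:400],None,fx=2.8,fy=2.8,interpolation=cv2.INTER_CUBIC)[:,:,::-1])
E
```

```text
t26.67 tcp [0.6071 0.1443 0.1463] case [0.0427 0.0069 0.1463] psi 1.364 tilt 0.002 q1,6 [0.07 0.28] -> units [-12.49   0.02   0.24] spin -2.25
[234.21311475 178.38797814] 183 [0.04267355 0.00083149 0.036     ]
[252.08762887 183.37113402] 194 [ 0.03915235 -0.04576119  0.036     ]
[228.75177305 209.57446809] 141 [-0.03652412 -0.00257482  0.036     ]
[236.47738693 225.75376884] 199 [-0.07206499 -0.03003236  0.036     ]
[ 67.42076503 341.30601093] 183 [-0.42608447  0.3125239   0.036     ]
[ 80.82051282 397.43589744] 39 [-0.54712639  0.24843549  0.036     ]
g [353.09411765 201.98823529] 85 [ 0.54380618 -0.15900118  0.03      ]
```

View pics/c3.png

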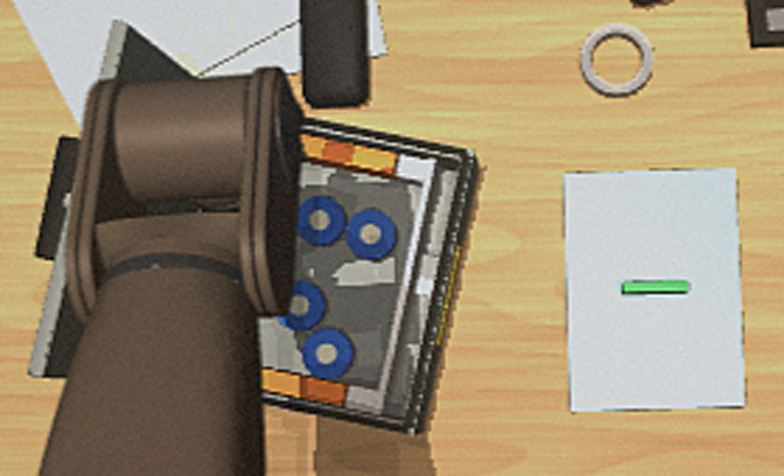

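All four tins are in the case, at crop (320,220), (370,234), (300,305) and (327,353). Tin C was knocked to case (-72,-30) mm, still on the free floor. I'll check from the wrist camera that it's upright while backing away.

Emit:
arm_command(steps=[40,-1,0,0,0,40,-1,0,0,0,40,-1,-0.5,0,0,40,-1,-0.5,0,0,40,0,0,0,0,40,0,0,0,0])

```text
time: 27.22
eef_pos: [0.5616, 0.0507, 0.1445]
tcp_rot: [0.777, 0.63, 0.001, 0.0]
contact_force: [0.0, -0.3, 0.4]
opening: 0.4
finger_force: 0.0
```

```bash
python3 - <<'E'
from g import *
go([.5435,-.1615,.14],np.pi/2+.018)
c,im=snap("wrist","w7");T,ti=snap("top","t4")
wb=[p for p,st in blobs(im,*BLUE,300)[0]]
for p,st in blobs(ti,*BLUE,100)[0]:
    if p[0]<200: continue
    for q in wb:
        x,e=tri([ray(T,p),ray(c,q)])
        if max(e)<.006: print(p.round(0),q.round(0),C(x).round(4),max(e).round(4))
E
```

```text
t27.22 tcp [0.5616 0.0507 0.1445] case [ 0.0175 -0.0941  0.1445] psi 1.362 tilt 0.002 q1,6 [-0.09  0.12] -> units [-8.45  1.05  0.18] spin -2.27
```

View pics/w7.png

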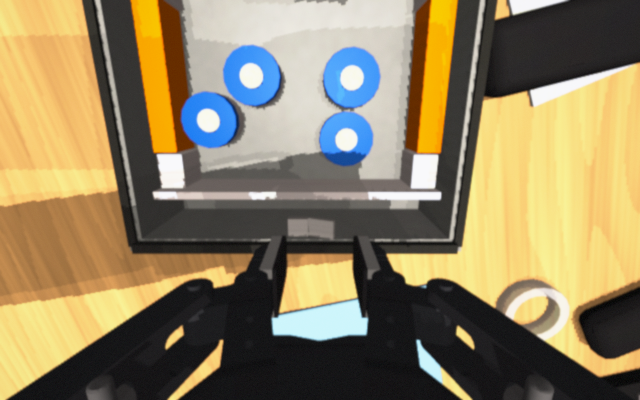

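All four tins stand upright at (251,75), (209,119), (352,77), (346,138). Now the plate.

Emit:
arm_command(steps=[40,-1,0.13,0,0,40,-1,0.13,0,0,40,-1,0.13,0,0,40,-1,0.13,0,0,40,-1,0.13,0,0,40,-1,0.13,0,0,40,-1,0.13,0,0,40,0,0,0,-0.75])

```text
time: 27.98
eef_pos: [0.5492, -0.1277, 0.1445]
tcp_rot: [0.752, 0.659, -0.0, 0.001]
contact_force: [0.7, -0.5, 0.1]
opening: 0.4
finger_force: 0.0
```

Emit:
arm_command(steps=[40,0,0,0,-0.75,40,0,0,0,-0.75,40,0,0,0,0,40,0,0,0,0])

```text
time: 28.32
eef_pos: [0.5488, -0.124, 0.144]
tcp_rot: [0.701, 0.713, 0.0, 0.0]
contact_force: [0.4, 0.6, 0.0]
opening: 0.4
finger_force: 0.0
```

```bash
python3 - <<'E'
from g import *
c,im=snap("wrist","w8");T,_=load("t3")
h=cv2.cvtColor(np.ascontiguousarray(im),cv2.COLOR_RGB2HSV)
bs,l=blobs(im,*GREEN,200)
for p,st in bs:
    w=onz(c,p,.03);print(p.round(0),st,w.round(4),tri([ray(c,p),ray(T,(353.1,202.0))]))
    i=l[int(p[1]),int(p[0])];pts=np.argwhere(l==i)[:,::-1].astype(np.float32);r=cv2.minAreaRect(pts);b=cv2.boxPoints(r);B=np.array([onz(c,q,.03) for q in b]);print(B.round(4))
    go([w[0],w[1],.016],np.pi/2+.018)
E
```

```text
[314. 229.] [308 196  12  66 702] [ 0.5444 -0.1587  0.03  ] (array([ 0.54412535, -0.1591845 ,  0.02861618]), [np.float64(0.00024004684392366478), np.float64(0.00024004684392337533)])
[[ 0.5386 -0.1274  0.03  ]
 [ 0.5483 -0.127   0.03  ]
 [ 0.5504 -0.1911  0.03  ]
 [ 0.5402 -0.1914  0.03  ]]
t28.37 tcp [ 0.5487 -0.124   0.144 ] case [ 0.0409 -0.2676  0.144 ] psi 1.588 tilt 0.000 q1,6 [-0.4  -0.42] -> units [-1.39 -0.2   5.12] spin -0.01
```

View pics/w8.png

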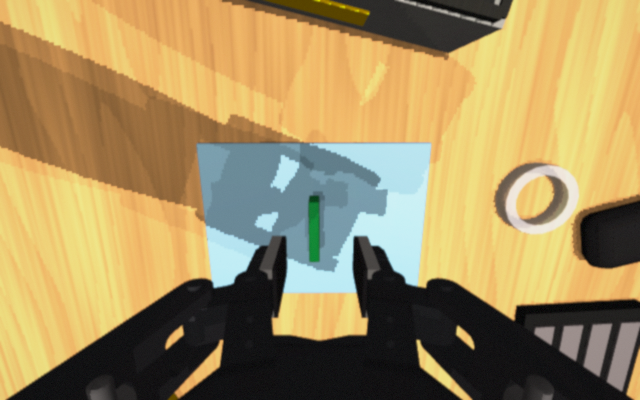

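The rib is at (314,229), its top measured at 28.6 mm (expected 30). Grasp it.

Emit:
arm_command(steps=[35,-0.75,-0.1,0.3,0,35,-0.7,-0.1,0.6,0,35,0,0,1,0,35,0,0,1,0,35,0,0,1,0,35,0,0,0.8,0,35,0,0,0.4,0,35,0,0,0.2,0], squeeze=90)

```text
time: 29.03
eef_pos: [0.5428, -0.16, 0.0094]
tcp_rot: [0.701, 0.713, -0.0, -0.002]
contact_force: [-0.2, 0.2, 0.3]
opening: 0.35
finger_force: 0.0
```

Emit:
arm_command(steps=[0,0,0,0,0,0,0,0,0,0,0,0,0,0,0,0,0,0,0,0,0,0,0,0,0], squeeze=90)

```text
time: 29.45
eef_pos: [0.5442, -0.161, 0.0122]
tcp_rot: [0.701, 0.713, 0.0, 0.001]
contact_force: [-0.4, 0.3, 0.4]
opening: 0.095
finger_force: 89.7
```

Emit:
arm_command(steps=[0,0,0,-0.4,0,0,0,0,-0.8,0,0,0,0,-1,0,0,0,0,-1,0,0,0,0,-1,0,0,0,0,-1,0,0,0,0,-0.4,0,0,0,0,0,0])

```text
time: 30.12
eef_pos: [0.5457, -0.1617, 0.1556]
tcp_rot: [0.701, 0.713, 0.001, 0.004]
contact_force: [0.2, -0.4, -1.4]
opening: 0.094
finger_force: 89.6
```

```bash
python3 - <<'E'
from g import *
go(W([0,.001,.14]),np.pi/2+YAW)
c,im=snap("wrist","w9")
E
```

```text
t30.12 tcp [ 0.5457 -0.1617  0.1556] case [ 0.0458 -0.3052  0.1556] psi 1.589 tilt 0.008 q1,6 [-0.47 -0.48] -> units [12.35  0.96  0.59] spin 2.26
```

View pics/w9.png

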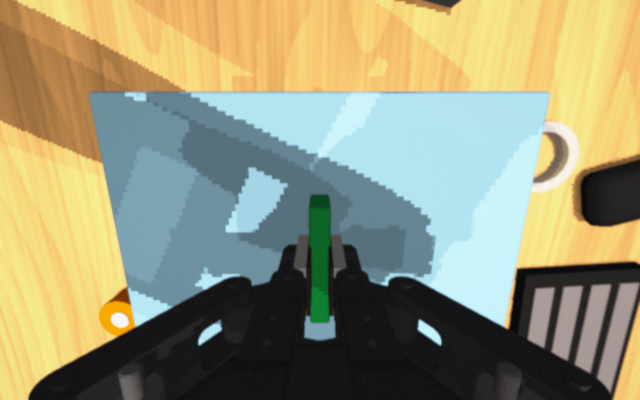

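Emit:
arm_command(steps=[0,0,0,0,0.5,0,0,0,0,0.6,0,0,0,0,0.6,0,0,0,0,0.55,0,0,0,0,0,0,0,0,0,0], squeeze=110)

```text
time: 30.67
eef_pos: [0.5425, -0.1602, 0.1492]
tcp_rot: [0.776, 0.631, -0.001, -0.002]
contact_force: [-0.3, -0.2, -2.8]
opening: 0.087
finger_force: 112.0
```

Emit:
arm_command(steps=[0,0.5,-0.1,0,0,0,0.8,-0.2,0,0,0,0.8,-0.2,0,0,0,0.8,-0.2,0,0,0,0.8,-0.2,0,0,0,0.8,-0.2,0,0,0,0.8,-0.2,0,0,0,0.8,-0.2,0,0])

```text
time: 31.33
eef_pos: [0.5376, -0.0019, 0.1508]
tcp_rot: [0.776, 0.631, -0.0, -0.001]
contact_force: [1.0, 0.5, -3.0]
opening: 0.087
finger_force: 112.0
```

```bash
python3 - <<'E'
from g import *
go(W([0,.001,.14]),np.pi/2+YAW)
E
```

```text
t31.33 tcp [ 0.5376 -0.0019  0.1508] case [ 0.0049 -0.1504  0.1508] psi 1.365 tilt 0.001 q1,6 [-0.19  0.01] -> units [ 6.06 -0.18  0.44] spin 0.02
```

Emit:
arm_command(steps=[0,0.8,0,0,0,0,0.9,0,0,0,0,0.9,0,0,0,0,0.9,0,0,0,0,0.9,-0.1,0,0,0,0.9,-0.1,0,0,0,0.7,0,0,0,0,0,0,0,0])

```text
time: 32.0
eef_pos: [0.5637, 0.1476, 0.1509]
tcp_rot: [0.775, 0.632, 0.0, -0.001]
contact_force: [0.1, 0.2, -1.7]
opening: 0.083
finger_force: 112.1
```

```bash
python3 - <<'E'
from g import *
go(W([0,.001,.058]),np.pi/2+YAW)
c,im=snap("wrist","w10");T,ti=snap("top","t10")
h=cv2.cvtColor(np.ascontiguousarray(im),cv2.COLOR_RGB2HSV)
m=cv2.inRange(h,(12,200,90),(23,255,255));n,l,st,ce=cv2.connectedComponentsWithStats(m);print([(ce[i].round(),st[i]) for i in range(1,n) if st[i,4]>50])
a=im;b=cv2.resize(ti[100:260,130:310],(640,569));cv2.imwrite("pics/c10.png",np.hstack([cv2.resize(a,(400,250)),cv2.resize(b,(400,356))[:250]])[:,:,::-1])
E
```

```text
t32.00 tcp [0.5637 0.1476 0.1509] case [-0.0005  0.0012  0.1509] psi 1.368 tilt 0.002 q1,6 [0.08 0.28] -> units [-0.01  0.02  3.72] spin 0.05
[]
```

View pics/c10.png

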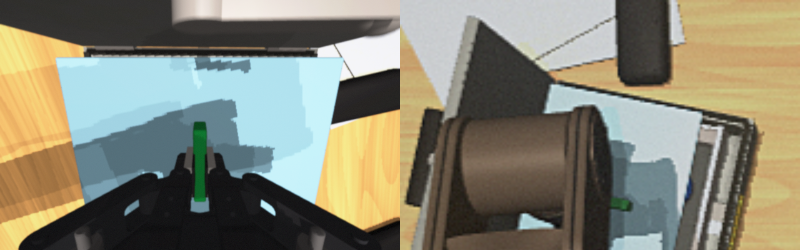

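The plate hangs over the case and is square to it: its far corners are at (57,58) and (340,58) in the left half. I'll measure those corners numerically before lowering.

```bash
python3 - <<'E'
from g import *
c,im=load("w10")
h=cv2.cvtColor(np.ascontiguousarray(im),cv2.COLOR_RGB2HSV);print(h[110,200],h[200,250])
m=cv2.inRange(h,(88,30,60),(106,255,255));m=cv2.morphologyEx(m,cv2.MORPH_CLOSE,np.ones((5,5)))
k=max(cv2.findContours(m,0,2)[0],key=cv2.contourArea);q=cv2.approxPolyDP(cv2.convexHull(k),8,True)[:,0];print(q.tolist())
for p in q: print(p,C(onz(c,p,.144)).round(4))
# strips/case from wrist estimate w3: seat y +.003
E
```

```text
[ 96  64 238] [ 99  77 123]
[[549, 93], [502, 327], [136, 326], [90, 93]]
[549  93] [0.1078 0.0788 0.144 ]
[502 327] [ 0.1079 -0.052   0.144 ]
[136 326] [-0.1084 -0.0523  0.144 ]
[90 93] [-0.109   0.0779  0.144 ]
```

Emit:
arm_command(steps=[0,0.13,0.02,0.5,0,0,0,0,0.7,0,0,0,0,0.7,0,0,0,0,0.6,0,0,0,0,0.4,0,0,0,0,0.3,0,0,0,0,0.2,0,0,0,0,0,0])

```text
time: 32.77
eef_pos: [0.5648, 0.1467, 0.0651]
tcp_rot: [0.777, 0.63, -0.001, -0.001]
contact_force: [0.1, -0.3, -2.0]
opening: 0.085
finger_force: 112.1
```

Emit:
arm_command(steps=[0,0,0,0.1,0,0,0,0,0.1,0,0,0,0,0,0])

```text
time: 33.02
eef_pos: [0.5657, 0.1471, 0.0616]
tcp_rot: [0.776, 0.63, 0.0, 0.0]
contact_force: [-0.8, 0.1, -1.8]
opening: 0.081
finger_force: 112.1
```

Emit:
arm_command(steps=[0,0,0,0.08,0,0,0,0,0.08,0,0,0,0,0,0,0,0,0,0,0])

```text
time: 33.35
eef_pos: [0.5661, 0.1472, 0.059]
tcp_rot: [0.776, 0.63, 0.0, 0.0]
contact_force: [-3.5, -0.4, 6.3]
opening: 0.083
finger_force: 113.2
```

```bash
python3 - <<'E'
from g import *
go(W([0,.001,.058]),np.pi/2+YAW)
s=ctrl.get_state();print(s['contact_force'],s['wrist_torque'])
c,im=snap("wrist","w11")
h=cv2.cvtColor(np.ascontiguousarray(im),cv2.COLOR_RGB2HSV)
m=cv2.inRange(h,(88,30,60),(106,255,255));m=cv2.morphologyEx(m,cv2.MORPH_CLOSE,np.ones((5,5)))
k=max(cv2.findContours(m,0,2)[0],key=cv2.contourArea);q=cv2.approxPolyDP(cv2.convexHull(k),8,True)[:,0]
for p in q: print(p,C(onz(c,p,.053)).round(4))
E
```

```text
t33.35 tcp [0.5661 0.1472 0.059 ] case [0.002  0.0013 0.059 ] psi 1.364 tilt 0.001 q1,6 [0.08 0.29] -> units [-0.01 -0.08  0.04] spin 0.01
[-3.53462264 -0.3791442   6.2975235 ] [-0.12662653  0.53176179 -0.01711231]
[550  93] [0.1106 0.0784 0.053 ]
[503 327] [ 0.1104 -0.0518  0.053 ]
[136 327] [-0.1055 -0.0517  0.053 ]
[90 92] [-0.1052  0.0788  0.053 ]
```

Emit:
arm_command(steps=[0,0,-0.06,0,0,0,0,-0.04,0,0,0,0,0,0,0,0,0,0,0,0])

```text
time: 33.73
eef_pos: [0.565, 0.1476, 0.059]
tcp_rot: [0.776, 0.63, 0.002, 0.002]
contact_force: [2.6, -0.8, 4.8]
opening: 0.089
finger_force: 113.2
```

Emit:
arm_command(steps=[0,0,0,0.1,0,0,0,0,0,0,0,0,0,0.08,0,0,0,0,0,0])

```text
time: 34.07
eef_pos: [0.565, 0.1476, 0.0546]
tcp_rot: [0.776, 0.63, 0.002, 0.001]
contact_force: [0.9, -1.2, 6.5]
opening: 0.085
finger_force: 113.5
```

Emit:
arm_command(steps=[0,0,0,0.08,0,0,0,0,0,0])

```text
time: 34.23
eef_pos: [0.5651, 0.1476, 0.0543]
tcp_rot: [0.776, 0.63, 0.001, 0.001]
contact_force: [-2.1, -1.5, 14.7]
opening: 0.086
finger_force: 114.5
```

Emit:
arm_command(steps=[0,0,0,0.06,0,0,0,0,0,0,0,0,0,0,0])

```text
time: 34.48
eef_pos: [0.5651, 0.1476, 0.0542]
tcp_rot: [0.776, 0.63, 0.001, 0.001]
contact_force: [-5.1, -2.3, 22.4]
opening: 0.084
finger_force: 115.6
```

Emit:
arm_command(steps=[0,0,0,-0.2,0,25,0,0,0,0,25,0,0,0,0,25,0,0,0,0,25,0,0,-1,0,25,0,0,-1,0,0,0,0,0,0,0,0,0,0,0], squeeze=40)

```text
time: 35.15
eef_pos: [0.5637, 0.1477, 0.1052]
tcp_rot: [0.776, 0.63, 0.001, 0.001]
contact_force: [0.3, -0.4, -0.9]
opening: 0.003
finger_force: 0.0
```

Emit:
arm_command(steps=[0,0,0.9,0,0,0,0,0.9,0,0,0,0,0.9,0,0,0,0,0.8,0,0,0,0,0.2,0,0,0,0,0,0,0,0,0,0,0.6,0,0,0,0,0.4,0])

```text
time: 35.82
eef_pos: [0.6518, 0.1289, 0.0771]
tcp_rot: [0.776, 0.63, -0.001, -0.001]
contact_force: [-0.2, 0.8, -0.4]
opening: 0.003
finger_force: 0.0
```

```bash
python3 - <<'E'
from g import *
go(W([.092,.003,.048]),np.pi/2+YAW)
c,im=snap("wrist","w12");T,ti=snap("top","t12")
E
```

```text
t35.82 tcp [0.6518 0.1289 0.0771] case [0.0896 0.0011 0.0771] psi 1.364 tilt 0.003 q1,6 [0.04 0.25] -> units [0.08 0.1  1.16] spin 0.01
```

Emit:
arm_command(steps=[0,0,0.1,0.5,0,0,0,0,0.3,0,0,0,0,0.2,0,0,0,0,0.15,0,0,0,0,0,0,0,0,0,0,0])

```text
time: 36.42
eef_pos: [0.6559, 0.1281, 0.0504]
tcp_rot: [0.776, 0.63, -0.0, -0.0]
contact_force: [0.1, -0.2, 0.0]
opening: 0.001
finger_force: 0.0
```

Emit:
arm_command(steps=[0,0,0,0.08,0,0,0,0,0,0,0,0,0,0,0])

```text
time: 36.67
eef_pos: [0.6561, 0.128, 0.0489]
tcp_rot: [0.776, 0.63, 0.0, 0.0]
contact_force: [0.4, 0.1, 0.1]
opening: 0.0
finger_force: 0.0
```

Emit:
arm_command(steps=[0,0,0,0.08,0,0,0,0,0,0,0,0,0,0.06,0,0,0,0,0,0,0,0,0,0,0])

```text
time: 37.08
eef_pos: [0.6565, 0.1281, 0.0471]
tcp_rot: [0.776, 0.63, 0.0, 0.0]
contact_force: [-2.2, -0.4, 6.8]
opening: 0.003
finger_force: 3.6
```

Emit:
arm_command(steps=[0,0,0,0.06,0,0,0,0,0,0,0,0,0,0,0])

```text
time: 37.33
eef_pos: [0.6565, 0.1281, 0.047]
tcp_rot: [0.776, 0.63, -0.0, 0.0]
contact_force: [-6.7, -0.6, 13.6]
opening: 0.004
finger_force: 6.4
```

The +x end is home (top face at 47 mm, solid under 13.6 N). Now the -x end.

Emit:
arm_command(steps=[0,0,0,-1,0,0,0,0,-1,0,0,0,-0.9,-0.1,0,0,0,-1,0,0,0,0,-1,0,0,0,0,-1,0,0,0,0,-1,0,0,0,0,-1,0,0])

```text
time: 38.0
eef_pos: [0.5102, 0.1585, 0.0959]
tcp_rot: [0.776, 0.63, -0.0, -0.0]
contact_force: [-0.0, 0.6, -0.4]
opening: -0.002
finger_force: 0.0
```

Emit:
arm_command(steps=[0,0,-1,0,0,0,0,-0.5,0,0,0,0,0,0.3,0,0,0,0,0.7,0,0,0,0,0.6,0,0,0,0,0.3,0,0,0,0,0.1,0,0,0,0,0,0])

```text
time: 38.67
eef_pos: [0.4748, 0.1658, 0.047]
tcp_rot: [0.776, 0.63, -0.002, -0.001]
contact_force: [-6.7, -1.7, 9.6]
opening: -0.003
finger_force: 5.2
```

Emit:
arm_command(steps=[0,0,0,0.08,0,0,0,0,0,0,0,0,0,0.06,0,0,0,0,0,0,0,0,0,0,0])

```text
time: 39.08
eef_pos: [0.4749, 0.1658, 0.0469]
tcp_rot: [0.776, 0.631, -0.003, -0.001]
contact_force: [-15.6, -3.3, 31.8]
opening: -0.003
finger_force: 15.3
```

Both ends are home (46.9 mm and 47.0 mm, so level). I'll lift clear and measure the lid.

Emit:
arm_command(steps=[0,0,0,-1,0,0,0,0,-1,0,0,0,0,-1,0,0,0,0,-1,0,0,0,0,-1,0,0,0,0,-1,0,0,0,0,-1,0,0,0,0,-1,0])

```text
time: 39.75
eef_pos: [0.4754, 0.1658, 0.2439]
tcp_rot: [0.776, 0.63, 0.0, 0.0]
contact_force: [-0.1, 0.3, 0.4]
opening: -0.001
finger_force: 0.0
```

```bash
python3 - <<'E'
from g import *
T,ti=load("top0")
for z in(.29,.302):
  for u,v in((128,22),(35,404),(85,150),(40,277)): print(z,C(onz(T,(120+u/3,100+v/3),z)).round(4))
go(W([-.09,.18,.33]))
E
```

```text
0.29 [0.1278 0.1132 0.29  ]
0.29 [-0.1269  0.1145  0.29  ]
0.29 [0.0395 0.1212 0.29  ]
0.29 [-0.047   0.1305  0.29  ]
0.302 [0.1251 0.1083 0.302 ]
0.302 [-0.126   0.1095  0.302 ]
0.302 [0.038  0.1161 0.302 ]
0.302 [-0.0472  0.1252  0.302 ]
t39.75 tcp [0.4754 0.1658 0.2439] case [-0.0906  0.0009  0.2439] psi 1.363 tilt 0.001 q1,6 [0.13 0.34] -> units [ 7.17  0.03 -3.44]
```

Emit:
arm_command(steps=[0,0,-0.3,-1,0,0,0,0,-1,0,0,0,0,-1,0,0,0,0,-1,0,0,0,0,0,0,0,1,0,0,0,0,1,0,0,0,0,1,0,0,0])

```text
time: 40.42
eef_pos: [0.4837, 0.2415, 0.3421]
tcp_rot: [0.777, 0.63, 0.0, 0.0]
contact_force: [0.0, -0.6, -0.2]
opening: -0.001
finger_force: 0.0
```

Emit:
arm_command(steps=[0,1,0,0,0,0,1,0,0,0,0,1,0,0,0,0,1,0,0,0,0,0,0,0,0,0,0,0,0,0])

```text
time: 40.92
eef_pos: [0.5037, 0.3395, 0.3411]
tcp_rot: [0.776, 0.631, -0.001, -0.0]
contact_force: [0.6, -0.7, 0.2]
opening: 0.001
finger_force: 0.0
```

```bash
python3 - <<'E'
from g import *
go(W([-.098,.175,.27]),np.pi/2+YAW);print(ctrl.get_state()['contact_force'])
E
```

```text
t40.92 tcp [0.5037 0.3395 0.3411] case [-0.0988  0.1766  0.3411] psi 1.365 tilt 0.002 q1,6 [0.43 0.63] -> units [-0.06  0.03  2.84] spin 0.03
[ 0.56738861 -0.71481006  0.15540587]
```

Emit:
arm_command(steps=[0,0,0,0.9,0,0,0,0,1,0,0,0,0,0.9,0,0,-0.3,0,0,0,0,-0.4,0,0,0,0,-0.4,0,0,0,0,-0.4,0,0,0,0,-0.4,0,0,0])

```text
time: 41.58
eef_pos: [0.4944, 0.2912, 0.2749]
tcp_rot: [0.777, 0.63, 0.002, 0.001]
contact_force: [0.4, 0.8, 0.5]
opening: 0.002
finger_force: 0.0
```

Emit:
arm_command(steps=[0,-0.4,0,0,0,0,-0.4,0,0,0,0,-0.4,0,0.1,0,0,-0.4,0,0.1,0,0,-0.4,0,0.1,0,0,-0.4,0,0.2,0,0,-0.4,0,0.2,0,0,-0.4,0,0.2,0])

```text
time: 42.25
eef_pos: [0.4784, 0.2142, 0.2528]
tcp_rot: [0.776, 0.63, 0.003, 0.001]
contact_force: [0.5, 3.8, 6.8]
opening: -0.001
finger_force: 2.7
```

Emit:
arm_command(steps=[0,-0.4,0,0.2,0,0,-0.4,0,0.2,0,0,-0.4,0,0.2,0,0,-0.4,0,0.2,0,0,0,0,0,0])

```text
time: 42.67
eef_pos: [0.4681, 0.173, 0.2292]
tcp_rot: [0.777, 0.63, -0.001, 0.0]
contact_force: [-0.5, -1.5, -0.7]
opening: 0.001
finger_force: 0.0
```

Emit:
arm_command(steps=[0,0,0,-1,0,0,0,0,-1,0,0,0,0,-1,0,0,0,0,0,-1,0,0,0,0,-1,0,0,0,0,-1,0,0,0,0,-1,0,0,0,0,-1])

```text
time: 43.33
eef_pos: [0.4684, 0.1743, 0.3042]
tcp_rot: [0.594, 0.804, -0.001, -0.0]
contact_force: [0.6, 0.1, 0.8]
opening: 0.002
finger_force: 0.0
```

Emit:
arm_command(steps=[40,0,0,0,-1,40,0,0,0,-1,40,0,0,0,-1,40,0,0,0,-1,40,0,0,0,-1,40,0,0,0,-1,40,0,0,0,-1,40,0,0,0,-1])

```text
time: 44.0
eef_pos: [0.4684, 0.1743, 0.3041]
tcp_rot: [0.234, 0.972, -0.001, -0.001]
contact_force: [-0.6, 0.6, 0.7]
opening: 0.397
finger_force: 0.0
```

Emit:
arm_command(steps=[40,0,0,0,-1,40,0,0,0,-1,40,0,0,0,-0.7,40,0,0,0,0,40,0,0,0,0,40,0,0,0,0,40,0,0,0,0,40,0,0,0,0])

```text
time: 44.67
eef_pos: [0.469, 0.1748, 0.305]
tcp_rot: [0.104, 0.995, -0.0, -0.0]
contact_force: [-0.2, 0.2, -0.4]
opening: 0.396
finger_force: 0.0
```

```bash
python3 - <<'E'
from g import *
go(W([0,-.078,.28]),np.pi+YAW)
c,im=snap("top","t20")
E
```

```text
t44.67 tcp [0.469  0.1748 0.305 ] case [-0.0987  0.0083  0.305 ] psi 2.933 tilt 0.000 q1,6 [ 0.15 -1.21] -> units [-3.95 -3.45  1.  ] spin -0.01
```

Emit:
arm_command(steps=[40,-0.5,-0.5,0,0,40,-0.5,-0.5,0,0,40,-0.5,-0.5,0,0,40,-0.5,-0.5,0,0,40,-0.5,-0.5,0,0,40,-0.5,-0.5,0,0,40,-0.5,-0.45,0,0,40,-0.5,0,0,0])

```text
time: 45.38
eef_pos: [0.5496, 0.068, 0.3051]
tcp_rot: [0.105, 0.995, -0.0, -0.0]
contact_force: [0.4, 0.4, 0.1]
opening: 0.394
finger_force: 0.0
```

Emit:
arm_command(steps=[40,0,0,0,0,40,0,0,0,0,40,0,0,0,0,40,0,0,0,0,40,0,0,0,0,40,0,0,0,0,40,0,0,0,0,40,0,0,0,0])

```text
time: 46.05
eef_pos: [0.549, 0.0701, 0.3052]
tcp_rot: [0.104, 0.995, -0.0, 0.0]
contact_force: [0.7, 0.0, -0.5]
opening: 0.403
finger_force: 0.0
```

Emit:
arm_command(steps=[40,0,0,0,0,40,0,0,0,0,40,0,0,0,0,40,0,0,0,0,40,0,0,0,0,40,0,0,0,0,40,0,0,0,0,40,0,0,0,0])

```text
time: 46.72
eef_pos: [0.5491, 0.0699, 0.3051]
tcp_rot: [0.104, 0.995, -0.0, -0.0]
contact_force: [-0.5, -0.5, -0.6]
opening: 0.399
finger_force: 0.0
```

Emit:
arm_command(steps=[40,0,0,0,0,40,0,0,0,0,40,0,0,0,0,40,0,0,0,0,40,0,0,0,0,40,0,0,0,0,40,0,0,0,0,40,0,0,0,0])

```text
time: 47.38
eef_pos: [0.5491, 0.0699, 0.3051]
tcp_rot: [0.104, 0.995, -0.0, -0.0]
contact_force: [0.4, 0.3, -0.0]
opening: 0.402
finger_force: 0.0
```

Emit:
arm_command(steps=[40,0,0,0,0,40,0,0,0,0,40,0,0,0,0,40,0,0,0,0,40,0,0,0,0,40,0,0,0,0,40,0,0,0,0,40,0,0,0,0])

```text
time: 48.05
eef_pos: [0.5491, 0.0699, 0.3051]
tcp_rot: [0.104, 0.995, 0.0, 0.0]
contact_force: [-0.4, 0.2, -0.2]
opening: 0.407
finger_force: 0.0
```

```bash
python3 - <<'E'
from g import *
go(W([0,-.078,.28]),np.pi+YAW)
c,im=snap("wrist","w20");T,ti=snap("top","t21")
g=np.hstack([im,cv2.resize(ti[80:280,110:310],(400,400))]);cv2.imwrite("pics/c20.png",cv2.resize(g,(800,308))[:,:,::-1])
E
```

```text
t48.05 tcp [0.5491 0.0699 0.3051] case [ 0.0013 -0.0778  0.3051] psi 2.934 tilt 0.000 q1,6 [-0.06 -1.42] -> units [ 0.05 -0.01  1.  ] spin 0.00
```

View pics/c20.png

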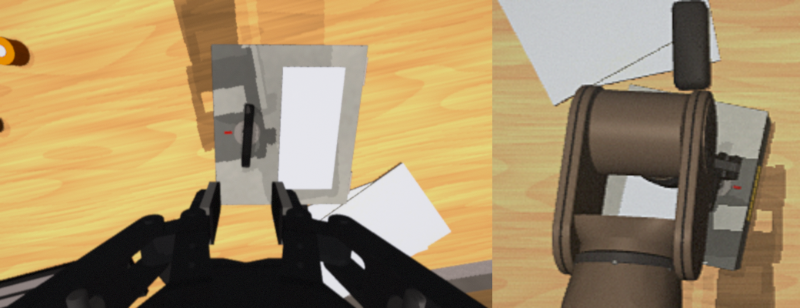

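The lid is shut and the bar stands at about (322,175) in the wrist image, nearly along the hinge. I'll measure it.

```bash
python3 - <<'E'
from g import *
c,im=load("w20");h=cv2.cvtColor(np.ascontiguousarray(im),cv2.COLOR_RGB2HSV)
m=cv2.inRange(h,(0,0,0),(180,255,38));m[:110]=0;m[235:]=0;m[:,:290]=0;m[:,350:]=0
n,l,st,ce=cv2.connectedComponentsWithStats(m)
for i in range(1,n):
    if st[i,4]>150:
        r=cv2.minAreaRect(np.argwhere(l==i)[:,::-1].astype(np.float32));b=cv2.boxPoints(r);print(st[i],r)
        B=np.array([onz(c,q,.134) for q in b]);print(np.array([C(q) for q in B]).round(4),C(B.mean(0)))
        pc=C(onz(c,r[0],.134));e=[B[1]-B[0],B[2]-B[1]];e=max(e,key=np.linalg.norm);print("len",np.linalg.norm(e),"ang rel case x",(np.arctan2(e[1],e[0])-YAW+np.pi/2)%np.pi-np.pi/2)
T,ti=load("t21")
E
```

```text
[315 136  16  80 800] ((321.4605712890625, 175.49685668945312), (11.408571243286133, 79.78087615966797), 4.5377726554870605)
[[ 0.0412 -0.0865  0.134 ]
 [-0.0453 -0.0794  0.134 ]
 [-0.0443 -0.0677  0.134 ]
 [ 0.0422 -0.0739  0.134 ]] [-0.00155193 -0.07685339  0.134     ]
len 0.08672534591130136 ang rel case x -0.08165948499615716
```

Emit:
arm_command(steps=[40,0.11,0.03,0.6,0.8,40,0,0,1,0,40,0,0,1,0,40,0,0,1,0,40,0,0,1,0,40,0,0,1,0,40,0,0,0.6,0,40,0,0,0,0], squeeze=90)

```text
time: 48.82
eef_pos: [0.5437, 0.0713, 0.1456]
tcp_rot: [0.143, 0.99, -0.0, -0.004]
contact_force: [0.1, -0.1, -1.0]
opening: 0.4
finger_force: 0.0
```

```bash
python3 - <<'E'
from g import *
go(W([-.0015,-.077,.117]),np.pi+YAW-.08)
c,im=snap("wrist","w21");h=cv2.cvtColor(np.ascontiguousarray(im),cv2.COLOR_RGB2HSV)
m=cv2.inRange(h,(0,0,0),(180,255,38));n,l,st,ce=cv2.connectedComponentsWithStats(m)
print([(ce[i].round(),st[i]) for i in range(1,n) if st[i,4]>300])
for z in(.117,.134):
  print([proj(c,W([x,y,z])).round(0) for x,y in((-.0465,-.0735),(.0435,-.08))])
E
```

```text
t48.82 tcp [0.5437 0.0713 0.1456] case [-0.0043 -0.0775  0.1456] psi 2.854 tilt 0.008 q1,6 [-0.05 -1.34] -> units [-0.12  0.03  1.14] spin 0.00
[(array([323., 240.]), array([ 312,  166,   23,  149, 3033], dtype=int32)), (array([321., 348.]), array([    9,   237,   622,   163, 46630], dtype=int32))]
[array([323., 161.]), array([324., 298.])]
[array([323., 166.]), array([324., 315.])]
```

The bar spans rows 166–315 at column 323, exactly as predicted for a top at 134 mm. Descend and grip.

Emit:
arm_command(steps=[40,0,0,0.6,0,40,0,0,0.4,0,40,0,0,0.1,0,40,0,0,0,0])

```text
time: 49.2
eef_pos: [0.5464, 0.0712, 0.1225]
tcp_rot: [0.143, 0.99, -0.0, -0.0]
contact_force: [-0.4, 0.6, -0.3]
opening: 0.399
finger_force: 0.0
```

Emit:
arm_command(steps=[0,0,0,0,0,0,0,0,0,0,0,0,0,0,0,0,0,0,0,0,0,0,0,0,0])

```text
time: 49.62
eef_pos: [0.5475, 0.0722, 0.1236]
tcp_rot: [0.144, 0.99, 0.001, 0.001]
contact_force: [2.5, 5.6, 0.1]
opening: 0.12
finger_force: 90.9
```

```bash
python3 - <<'E'
from g import *
go(W([-.0015,-.077,.117]),np.pi+YAW-.08);s=ctrl.get_state();print(s['contact_force'],s['wrist_torque'],s['opening'])
E
```

```text
t49.62 tcp [0.5475 0.0722 0.1236] case [-0.0007 -0.0759  0.1236] psi 2.854 tilt 0.003 q1,6 [-0.05 -1.34] -> units [ 0.03 -0.05  0.26] spin -0.00
[2.52305211 5.61036883 0.12329658] [ 0.61965679 -0.22655266  0.03951386] 0.11952882740790294
```

Emit:
arm_command(steps=[0,0,0,0,0.6,0,0,0,0,0.8,0,0,0,0,0.8,0,0,0,0,0.8,0,0,0,0,0.8,0,0,0,0,0.8,0,0,0,0,0.8,0,0,0,0,0.8], squeeze=110)

```text
time: 50.28
eef_pos: [0.5476, 0.0722, 0.1236]
tcp_rot: [0.44, 0.898, 0.001, 0.001]
contact_force: [2.1, 4.3, -0.2]
opening: 0.113
finger_force: 112.5
```

```bash
python3 - <<'E'
from g import *
go(W([-.0015,-.077,.117]),np.pi/2+YAW);s=ctrl.get_state();print(s['contact_force'],s['wrist_torque'],s['opening'])
E
```

```text
t50.28 tcp [0.5476 0.0722 0.1236] case [-0.0007 -0.0759  0.1236] psi 2.230 tilt 0.003 q1,6 [-0.05 -0.71] -> units [-0.   -0.06  0.26] spin 8.67
[ 2.08999789  4.29104159 -0.15928018] [ 0.6216447  -0.29966442  0.08468235] 0.11290646712088155
```

Emit:
arm_command(steps=[0,0,0,0,0.8,0,0,0,0,0.8,0,0,0,0.02,0.8,0,0,0,0.02,0.8,0,0,0,0.02,0.8,0,0,0,0.02,0.8,0,0,0,0.02,0.8,0,0,0,0.02,0.8])

```text
time: 50.95
eef_pos: [0.5476, 0.0717, 0.1213]
tcp_rot: [0.7, 0.714, 0.001, 0.001]
contact_force: [-1.1, 3.0, 4.1]
opening: 0.112
finger_force: 113.2
```

Emit:
arm_command(steps=[0,0,0,0,0.8,0,0,0,0,0.8,0,0,0,0,0.8,0,0,0,0,0.6,0,0,0,0,0,0,0,0,0,0])

```text
time: 51.45
eef_pos: [0.5476, 0.0717, 0.1212]
tcp_rot: [0.797, 0.604, 0.001, 0.001]
contact_force: [-0.5, 4.0, 5.5]
opening: 0.108
finger_force: 113.8
```

```bash
python3 - <<'E'
from g import *
go(W([-.0015,-.077,.117]),np.pi/2+YAW);s=ctrl.get_state();print(s['contact_force'],s['wrist_torque'],s['opening'],s['finger_force'])
E
```

```text
t51.45 tcp [0.5476 0.0717 0.1212] case [-0.0006 -0.0764  0.1212] psi 1.298 tilt 0.003 q1,6 [-0.05  0.22] -> units [-0.03 -0.04  0.17] spin -0.65
[-0.48824538  4.00495319  5.50564119] [ 0.60903619 -0.04462087  0.76995032] 0.10822297711405075 113.7843438796699
```

Against the stop, with 0.77 N·m. Release and rise, then check the bar angle.

Emit:
arm_command(steps=[40,0,0,0,0,40,0,0,0,0,40,0,0,0,0,40,0,0,0,0,40,0,0,-1,0,40,0,0,-1,0,40,0,0,-1,0,40,0,0,-1,0])

```text
time: 52.12
eef_pos: [0.5461, 0.0708, 0.22]
tcp_rot: [0.798, 0.602, -0.001, -0.0]
contact_force: [0.7, -0.0, -0.2]
opening: 0.398
finger_force: 0.0
```

Emit:
arm_command(steps=[40,-1,0,-1,0,40,-1,0,-1,0,40,-1,0,-1,0,40,-0.5,0,-0.5,0,40,0,0,0,0,40,0,0,0,0])

```text
time: 52.62
eef_pos: [0.5227, -0.0133, 0.3069]
tcp_rot: [0.799, 0.602, 0.0, -0.0]
contact_force: [-0.2, -1.0, -1.2]
opening: 0.4
finger_force: 0.0
```

```bash
python3 - <<'E'
from g import *
go([.5,0,.3])
c,im=snap("wrist","w22");h=cv2.cvtColor(np.ascontiguousarray(im),cv2.COLOR_RGB2HSV)
p0=proj(c,W([-.0015,-.077,.131]));print(p0)
m=cv2.inRange(h,(0,0,0),(180,255,38));n,l,st,ce=cv2.connectedComponentsWithStats(m)
i=l[int(p0[1]),int(p0[0])];print(i,st[i])
r=cv2.minAreaRect(np.argwhere(l==i)[:,::-1].astype(np.float32));b=cv2.boxPoints(r)
B=np.array([onz(c,q,.131) for q in b]);print(np.array([C(q) for q in B]).round(4))
e=max([B[1]-B[0],B[2]-B[1]],key=np.linalg.norm);print("latch",np.linalg.norm(e),-(np.arctan2(e[1],e[0])-YAW)%np.pi)
c,im=snap("top","t22");
# bystanders vs start
T,t0=load("top0");d=cv2.absdiff(np.ascontiguousarray(im),np.ascontiguousarray(t0)).max(2)
for nm,(x,y,w) in dict(bottle=(456,240,14),tape=(340,121,18),glasses=(238,109,30),other=(351,82,20),orange=(413,284,12),yellow=(451,276,12)).items(): print(nm,d[y-w:y+w,x-w:x+w].mean().round(1))
print("blue left",[p.round(0) for p,s in blobs(im,*BLUE,40)[0] if p[0]>150])
E
```

```text
t52.62 tcp [ 0.5227 -0.0133  0.3069] case [-0.0073 -0.1646  0.3069] psi 1.292 tilt 0.001 q1,6 [-0.22  0.06] -> units [ 0.26 -1.02  0.28] 
[318.5121661   92.49101088]
0 [     0      0    640    400 202142]
[[-0.2913  0.0254  0.131 ]
 [ 0.3022 -0.0172  0.131 ]
 [ 0.4068 -0.5033  0.131 ]
 [-0.4639 -0.4404  0.131 ]]
latch 0.5949855463580649 0.07158337404527496
bottle 4.3
tape 3.6
glasses 4.9
other 4.9
orange 17.7
yellow 12.0
blue left []
```

```bash
python3 - <<'E'
from g import *
c,im=load("w22");g=cv2.cvtColor(np.ascontiguousarray(im),cv2.COLOR_RGB2GRAY)
x,y=318,92;print(g[y,x-60:x+61:6],g[y-40:y+41:8,x])
for th in(55,70,85):
    m=(g<th).astype(np.uint8);m[:20]=0;m[170:]=0;m[:,:230]=0;m[:,410:]=0
    n,l,st,ce=cv2.connectedComponentsWithStats(m);k=[i for i in range(1,n) if st[i,4]>300]
    for i in k:
        r=cv2.minAreaRect(np.argwhere(l==i)[:,::-1].astype(np.float32));B=np.array([onz(c,q,.131) for q in cv2.boxPoints(r)])
        e=max([B[1]-B[0],B[2]-B[1]],key=np.linalg.norm);print(th,ce[i].round(),C(B.mean(0)).round(4),"len",np.linalg.norm(e).round(4),"latch",(-(np.arctan2(e[1],e[0])-YAW)%np.pi).round(3))
for lid in((-.12,.09),(.12,.09),(-.12,-.125),(.12,-.125)): pass
for f in("top0","t22"):
    T,t=load(f)
    for nm,lo,hi in(("yellow",(24,150,120),(32,255,255)),):
        print(f,nm,[p.round(1) for p,s in blobs(t,lo,hi,60)[0] if p[0]>380])
    print(f,"orange",[p.round(1) for p,s in blobs(t,(10,170,120),(18,255,255),60)[0] if p[0]>380])
E
```

```text
[161 162 162 161 162 162 164 167 237 212  64  52 239 234 222 236 170 172
 171 169 171] [59 62 64 64 63 64 62 62 60 54 52]
70 [319.  90.] [-0.0004 -0.0777  0.131 ] len 0.0868 latch 1.578
85 [319.  91.] [-0.0008 -0.0775  0.131 ] len 0.0875 latch 1.59
top0 yellow [array([451.4, 276.3])]
top0 orange [array([416.2, 285.4])]
t22 yellow [array([453.1, 276.7])]
t22 orange []
```

```bash
python3 -c "
from plant import ctrl
print(ctrl.sign_off())"
```

```text
the job is handed in; nothing more can be done
None
```

I handed the job in at about 53 s: all four blue tins were standing in the case when last seen, before the cover plate went on. The plate is pressed home at both ends, and the lid is shut with its handle turned to the stop (about 1.58 rad). The bottle, tape and glasses case look unmoved.

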